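Fetch the car fob from behind the pen cup and torch

TASK

Fetch the car fob that lies in the organizer's low back tray, behind the pen cup and the torch: first stand the cup and the torch upright on the cork mat, then lay the fob flat in the middle of the blue dish. Only then put the cup back in the wide round bay and the torch back in the narrow one, each standing inside its raised rim. Keep the cup and torch upright all the while, and leave the glasses case and the potted plant where they are.

Things in the scene. Friction and masses are not known exactly. Their poses are not given: they have to be found in the camera images.
- cup_centre (a point): clear acrylic pen cup, a straight upright cylinder 66 mm in diameter and 100 mm tall, 150 g, with three short pencils fixed in it that reach up to 115 mm above its underside; the point is on its axis, half-way up (50 mm above the underside); z is its axis, up
- torch_centre (a point): bare aluminium pocket torch standing lens down, 125 mm tall, 160 g: head 44 mm in diameter over its lowest 32 mm, tapering by 42 mm up to a barrel 32 mm in diameter; the point is on its axis, 62.5 mm above its underside (on the barrel); z is its axis, up
- fob_centre (a point): black plastic car fob with grey press buttons on top, a rounded slab 38 mm wide (x) x 76 mm long (y) x 15 mm thick (z), 60 g; the point is its centre, 7.5 mm above its underside; lies flat in the back tray at the start
- tray_in (a point): low back tray of the white organizer, fixed, open on top, outside 146 mm (x) x 188 mm (y), walls 3 mm thick and 14 mm high over the table; the point is the centre of its inner floor, 3 mm above the table; x points away from the two bays, which stand side by side along its -x side, 119 mm from this point in x and 47 mm either way in y
- cup_bay_floor (a point): the cup's place: raised white organizer bay, fixed, a 92 mm square block 30 mm high with a raised round rim on top, the wide one: rim 84 mm inside diameter, 4 mm thick, 8 mm high; the point is the centre of the floor inside the rim, 30 mm above the table; may be the left or the right bay; same axes as the tray
- torch_bay_floor (a point): the torch's place: raised white organizer bay, fixed, as the other but with the narrow rim: 60 mm inside diameter, 4 mm thick, 8 mm high; the point is the centre of the floor inside the rim, 30 mm above the table; same axes as the tray
- dish_floor (a point): round blue ceramic dish, fixed, 156 mm across and 20 mm high, flat inside over about 130 mm; the point is the centre of its inner floor, 5 mm above the table; may be left or right of the organizer
- mat_top (a point): cork mat, the side area, fixed, 250 mm (x) x 130 mm (y) x 4 mm; the point is the centre of its top face, 4 mm above the table; on the other side of the organizer from the dish
- case_centre (a point): dark wooden glasses case 60 mm (x) x 155 mm (y) x 36 mm, a bystander at the far side of the table; the point is its centre
- plant_centre (a point): small succulent in a terracotta pot, pot 72 mm across and 55 mm high, leaves up to about 100 mm, a bystander at the far side; the point is 27.5 mm up on its axis. (A fixed steel key hook plate, 84 mm high and 220 mm wide, stands at the far side too, centred 0.85 m ahead of the robot.)
There are look-alikes about, which are no part of the job. Of the things like the part that bears cup_centre, leave any that is purple; of the rest the larger one is meant.

How it is judged:
On the way, in this order (a step that is already met when the one before it is completed fails the run):
1. cup and torch both stand released on the cork mat, the fob still in the back tray (x of cup_centre in the frame of mat_top between -0.125 and 0.125 m and y of cup_centre in the frame of mat_top between -0.065 and 0.065 m and z of cup_centre in the frame of mat_top between 0.045 and 0.055 m and angle between each of cup_centre, torch_centre's own z axis and vertical below 0.1 rad and x of torch_centre in the frame of mat_top between -0.125 and 0.125 m and y of torch_centre in the frame of mat_top between -0.065 and 0.065 m and z of torch_centre in the frame of mat_top between 0.0575 and 0.0675 m and contact force between the fingers and cup below 0.05 N and contact force between the fingers and torch below 0.05 N and distance of fob_centre from where it was at the start of the episode below 0.03 m), for 0.2 s.
2. the fob lies released in the middle of the dish while cup and torch still stand on the mat (x of cup_centre in the frame of mat_top between -0.125 and 0.125 m and y of cup_centre in the frame of mat_top between -0.065 and 0.065 m and z of cup_centre in the frame of mat_top between 0.045 and 0.055 m and angle between each of cup_centre, torch_centre's own z axis and vertical below 0.1 rad and x of torch_centre in the frame of mat_top between -0.125 and 0.125 m and y of torch_centre in the frame of mat_top between -0.065 and 0.065 m and z of torch_centre in the frame of mat_top between 0.0575 and 0.0675 m and contact force between the fingers and cup below 0.05 N and contact force between the fingers and torch below 0.05 N and horizontal distance between fob_centre and dish_floor below 0.03 m and z of fob_centre in the frame of dish_floor below 0.0135 m and angle between fob_centre's own z axis and vertical below 0.15 rad and contact force between the fingers and fob below 0.05 N), for 0.2 s.
At the end, for the whole second after the job is handed in: The cup stands upright on the floor of the wide bay and the torch on that of the narrow bay (each within 12 mm of the bay's centre, tilt under 0.1 rad), the fob lies flat in the dish (centre within 30 mm of the dish's centre), all at rest (horizontal distance between cup_centre and cup_bay_floor below 0.012 m and z of cup_centre in the frame of cup_bay_floor below 0.054 m and angle between each of cup_centre, torch_centre's own z axis and vertical below 0.1 rad and linear speed of each of cup, torch, fob below 0.02 m/s and horizontal distance between torch_centre and torch_bay_floor below 0.012 m and z of torch_centre in the frame of torch_bay_floor below 0.0665 m and horizontal distance between fob_centre and dish_floor below 0.03 m and z of fob_centre in the frame of dish_floor below 0.0135 m and angle between fob_centre's own z axis and vertical below 0.15 rad); the robot touches nothing.
It fails at once if the cup or the torch is tipped (over 0.5 rad) (angle between any of cup_centre, torch_centre's own z axis and vertical above 0.5 rad).
It fails at once if the glasses case or the plant is moved by more than 20 mm (distance of any of case_centre, plant_centre from where it was at the start of the episode above 0.02 m).
It also fails if it takes over 136 s, if anything falls off the work surface, if the arm or the gripper's body presses on something with over 40 N, if the wrist force passes 120 N, or if a joint passes its speed limit or range.

ROBOT

A 6-joint arm with a two-finger parallel gripper is mounted at the origin on the work surface. World frame = base frame: x ahead of the robot, y to its left, z up, the work surface at z = 0. Lengths are in m, angles in rad, forces in N, time in s.
With the tool pointing down it reaches from about 0.35 to 0.85 m from the base axis. Payload 8.1 kg.
Tool frame: the origin (TCP) lies on the mounting face of the last link; the fingertips stand 186 mm ahead of it and the grasp point (between the pads) lies 167 mm ahead of it; y points along the fingers, x is the direction in which the jaws open and shut, and the axes are right-handed (so a half turn about y gives the same grasp; the last joint's range is limited). The gripper opens to 93 mm and grips with 3 to 60 N. Pads are 15 mm wide; open, the fingers measure 128 mm over their backs; the gripper's body (75 mm by 188 mm) begins 65 mm behind the grasp point.
Start: joints at [1.096, 0.13, 1.488, -0, 1.523, -0.085], TCP at [0.228, 0.555, 0.405] pointing down, gripper open.
Joint ranges: [-2.96, 2.96], [-0.89, 2.26], [0.02, 2.5], [-1.34, 4.48], [0, 2.73], [-2.66, 2.66]. Speed limits (rad/s): [2.39, 2.39, 2.79, 3.14, 3.14, 3.14].

INTERFACE

Orientations are given as a rotation vector (axis times angle).
In Python, from plant import robot, imaging gives the robot as it stands.
- The arm moves only by the shell command python3 -m inch 'ROWS' [OPENING] [FORCE]. ROWS is JSON, a list of rows, each an object of numbers: "x", "y", "z": the shift along the tool's x, y, z in mm; "twist": the turn about the tool's y in rad. In form: [{"x": .., "y": .., "z": .., "twist": ..}, ...]. A call has 1 to 12 rows; each row shifts and turns the commanded pose from where the row before left it, along the tool's axes as they then stand; what a row does not reach is not made up. A row lasts 1/10 s, in which the tool goes at most 50 mm and 8.59 degrees, less where a joint would pass 70% of its speed; a pose out of reach is approached as far as the arm can. A call with a gripper value outside its range is refused whole. OPENING is the gripper command: -1 is shut, 1 is fully open, values between are in proportion, set as the call begins (- or left out, the last holds). The fingers move at their own pace and stop on an object; FORCE is the grip in N (left out, the last holds). Time passes only in rows, so rows that do not move let the fingers close. It gives the time, the measured TCP pose, the force and the opening at its end, in the units of the state.
- robot.read_state(): the state, without advancing time (a new reading comes with each control period).
- imaging.read_camera(name): name is "scene" or "top" or "wrist"; returns a dict with "color" (420x560x3 uint8, red, green, blue), "depth" (420x560 float32, m along the optical axis (not along the pixel's ray), 0 where there is no reading), "fx", "fy", "cx", "cy" (pixels), "rvec" (rotation vector, rad) and "tvec" (3), from world to camera coordinates, as OpenCV has them; the wrist camera has in their place "tool_from_camera" (4x4, takes a point from camera to tool coordinates, whose origin is the TCP and whose axes are the tool frame's). Camera axes: x right, y down, z forward; pixel columns grow to the right and rows downward; lengths in m; the calibration is good to about 2 mm. A picture is of the moment at which its call begins: read the wrist's pose just before it.
- robot.close_job(): hands the job in, once; it reports no verdict.
The state is a dict: "t": time; "q": joint angles; "dq": joint speeds; "joint_torque": joint torques, N m; "tool_pos": TCP position; "orientation": TCP orientation; "force": force on the tool from outside, world axes, zero at the start; "wrist_torque": the same for the moment, N m; "opening": finger opening in m.
Only numpy, scipy, OpenCV 4.12 (cv2) and the standard library are available. Lean on these libraries where they do the work, as an engineer would, in place of code of your own. Each camera call takes 0.05 s, during which the arm holds its last target.

## Working session

There is one attempt and no reset: what is moved stays moved. The work goes in short steps, Python scripts to look and compute and a shell command to move; the robot and the scene stay as the last step left them, time stands still between calls to the robot, and variables do not carry over. Pictures are saved under pics/ and viewed, and the job is handed in when it is done.

```bash
ls; mkdir -p pics
python3 - <<'E'
from plant import robot, imaging
import cv2
s=robot.read_state();print(s)
for n in ["scene","top","wrist"]:
    c=imaging.read_camera(n); cv2.imwrite(f"pics/{n}0.png",c["color"][:,:,::-1])
    print(n,{k:v for k,v in c.items() if k not in("color","depth")})
E
```

```text
pics
{'t': 0.0, 'q': array([ 1.09561305e+00,  1.31129382e-01,  1.48924190e+00,  1.33257791e-05,
        1.52300326e+00, -8.53975791e-02]), 'dq': array([-0.00199931, -0.0009133 ,  0.00039781, -0.00041325, -0.00084007,
       -0.00021355]), 'joint_torque': array([ 1.65618254e-03, -5.59825408e+01, -4.91771293e+01,  7.71759124e-02,
        3.50049161e-02, -1.94323961e-04]), 'tool_pos': array([0.22786752, 0.55480564, 0.40372666]), 'orientation': array([-1.36962992, -0.91628546,  0.91886593]), 'force': array([-0.31724085, -0.67913819, -0.16245497]), 'wrist_torque': array([ 0.02438059,  0.02024076, -0.01516712]), 'opening': 0.09311920092991832}
scene {'fx': 399.0045181726187, 'fy': 399.0045181726187, 'cx': 273.0140373651981, 'cy': 215.23063628276233, 'rvec': array([ 2.01735364,  0.75848681, -0.41500064]), 'tvec': array([-0.44025906, -0.12947271,  1.10029715])}
top {'fx': 520.0687586289666, 'fy': 520.0687586289666, 'cx': 283.19752690635437, 'cy': 210.8762601218376, 'rvec': array([ 2.19081066, -2.14384846,  0.06500981]), 'tvec': array([-0.00297965,  0.54980771,  0.98777499])}
wrist {'fx': 375.4348319448725, 'fy': 375.4348319448725, 'cx': 289.8573596801362, 'cy': 212.41503744925632, 'tool_from_camera': array([[ 9.99998856e-01,  1.63111427e-04, -1.50403636e-03,
         1.05084655e-04],
       [ 1.49210459e-03, -2.70433968e-01,  9.62737370e-01,
         2.14839297e-02],
       [-2.49709054e-04, -9.62738512e-01, -2.70433901e-01,
         7.49493750e-02],
       [ 0.00000000e+00,  0.00000000e+00,  0.00000000e+00,
         1.00000000e+00]])}
```

View pics/scene0.png

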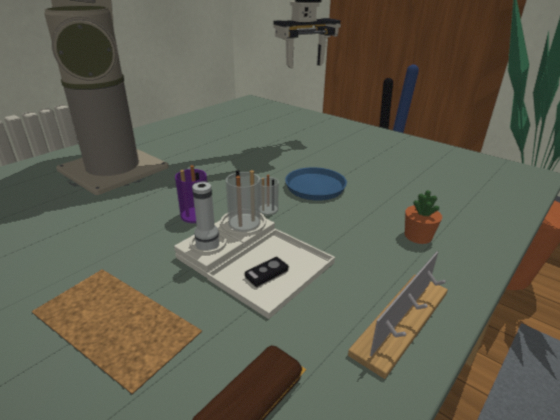

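View pics/top0.png

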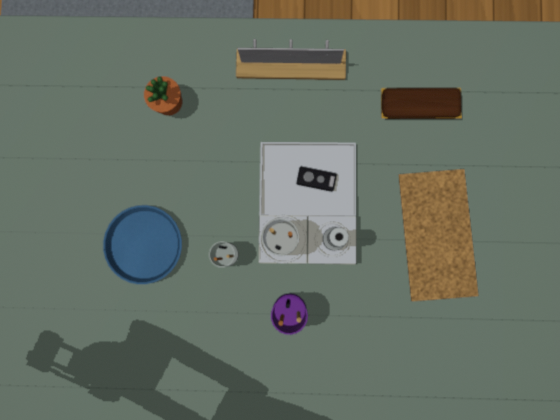

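View pics/wrist0.png

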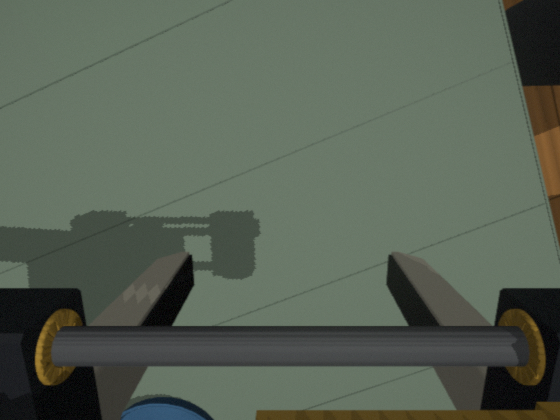

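Cup candidates (top view): clear cup in the wide bay at (283,238), small clear cup at (224,254), and purple cup at (290,312). The purple one is excluded and the larger of the other two is at (283,238). I'll check that in a crop and measure.

```bash
cat > h.py <<'E'
import numpy as np,cv2
from plant import robot, imaging
from scipy.spatial.transform import Rotation as R
def pose(c,s=None):
    if "rvec" in c:
        Rw=cv2.Rodrigues(np.array(c["rvec"]))[0]; return Rw.T, -Rw.T@np.array(c["tvec"])
    Rt=R.from_rotvec(s["orientation"]).as_matrix(); T=np.array(c["tool_from_camera"])
    return Rt@T[:3,:3], Rt@T[:3,3]+s["tool_pos"]
def ray(c,u,v,z,s=None):
    Rc,o=pose(c,s); d=Rc@np.array([(u-c["cx"])/c["fx"],(v-c["cy"])/c["fy"],1]); return o+d*(z-o[2])/d[2]
def proj(c,p,s=None):
    Rc,o=pose(c,s); q=Rc.T@(np.array(p)-o); return np.array([c["fx"]*q[0]/q[2]+c["cx"],c["fy"]*q[1]/q[2]+c["cy"]])
def cloud(c,s=None):
    Rc,o=pose(c,s); d=c["depth"]; v,u=np.mgrid[:d.shape[0],:d.shape[1]]
    P=np.stack([(u-c["cx"])/c["fx"]*d,(v-c["cy"])/c["fy"]*d,d],-1); P=P@Rc.T+o; P[d==0]=np.nan; return P
def crop(c,u0,v0,u1,v1,k,name):
    cv2.imwrite(f"pics/{name}.png",cv2.resize(c["color"][v0:v1,u0:u1,::-1],None,fx=k,fy=k,interpolation=cv2.INTER_CUBIC))
E
python3 - <<'E'
from h import *
np.set_printoptions(precision=4,suppress=True)
s=robot.read_state(); print(R.from_rotvec(s["orientation"]).as_matrix())
c=imaging.read_camera("top"); crop(c,200,130,370,350,2.7,"top1")
sc=imaging.read_camera("scene"); crop(sc,160,150,350,320,3,"scene1")
import pickle; pickle.dump((c,sc),open("c0.pkl","wb"))
hsv=cv2.cvtColor(c["color"],cv2.COLOR_RGB2HSV)
def big(m,n=1):
    cs=cv2.findContours(m,cv2.RETR_EXTERNAL,cv2.CHAIN_APPROX_NONE)[0]; return sorted(cs,key=cv2.contourArea)[::-1][:n]
dish=big(cv2.inRange(hsv,(100,120,60),(118,255,255)))[0]; (u,v),r=cv2.minEnclosingCircle(dish); print("dish",u,v,r,ray(c,u,v,.02))
mat=big(cv2.inRange(hsv,(8,90,60),(25,255,255)),3)
for k in mat:
    rr=cv2.minAreaRect(k);print("orange",rr,ray(c,*rr[0],.004),[ray(c,*p,.004)[:2] for p in cv2.boxPoints(rr)])
wh=big(cv2.inRange(hsv,(0,0,165),(180,50,255)),2)
for k in wh: rr=cv2.minAreaRect(k);print("white",rr,[ray(c,*p,.014)[:2] for p in cv2.boxPoints(rr)])
bl=big(cv2.inRange(hsv[140:215,262:355],(0,0,0),(180,255,60)))[0]+np.array([262,140]); rr=cv2.minAreaRect(bl);print("fob",rr,ray(c,*rr[0],.018),[ray(c,*p,.018)[:2] for p in cv2.boxPoints(rr)])
P=cloud(c)
for n,(a,b,lo,hi) in {"torch":((318,220),(358,258),.13,.17),"cup":((255,210),(310,265),.11,.16)}.items():
    q=P[a[1]:b[1],a[0]:b[0]].reshape(-1,3); q=q[(q[:,2]>lo)&(q[:,2]<hi)]; print(n,len(q),q.min(0) if len(q) else'',q.max(0) if len(q) else '',np.median(q,0))
E
```

```text
[[ 0.38   -0.0007 -0.925 ]
 [ 0.925  -0.0013  0.38  ]
 [-0.0014 -1.      0.0001]]
dish 142.1649932861328 244.2949981689453 39.276737213134766 [0.4789 0.2827 0.02  ]
orange ((437.9703063964844, 234.7029571533203), (128.3597869873047, 67.06549835205078), 84.2894058227539) [ 0.5108 -0.2949  0.004 ] [array([ 0.629 , -0.2169]), array([ 0.6449, -0.3482]), array([ 0.3952, -0.3712]), array([ 0.3792, -0.2427])]
orange ((406.0, 10.5), (21.0, 306.0), 90.0) [ 0.9656 -0.2313  0.004 ] [array([0.9843, 0.0812]), array([ 0.9913, -0.5394]), array([ 0.9472, -0.5384]), array([0.9397, 0.08  ])]
orange ((422.5, 104.0), (28.0, 77.0), 90.0) [ 0.7718 -0.2647  0.004 ] [array([ 0.7994, -0.1878]), array([ 0.8017, -0.3414]), array([ 0.7445, -0.3411]), array([ 0.742 , -0.1881])]
white ((306.5, 188.5), (85.0, 93.0), 90.0) [array([0.6787, 0.0581]), array([ 0.6819, -0.1258]), array([ 0.514 , -0.1278]), array([0.5101, 0.0536])]
white ((331.5, 253.0), (45.0, 18.0), 0.0) [array([ 0.4519, -0.0432]), array([ 0.4868, -0.0426]), array([ 0.4887, -0.13  ]), array([ 0.4539, -0.1304])]
fob ((316.19232177734375, 178.53846740722656), (37.06594467163086, 17.846567153930664), 11.309932708740234) [ 0.6151 -0.0542  0.018 ] [array([ 0.6042, -0.0154]), array([ 0.639 , -0.0215]), array([ 0.626, -0.093]), array([ 0.5913, -0.0867])]
torch 304 [ 0.4832 -0.104   0.1407] [ 0.5136 -0.0725  0.162 ] [ 0.4981 -0.0874  0.1567]
cup 295 [ 0.4658 -0.0204  0.1101] [0.5284 0.0436 0.15  ] [0.5029 0.0153 0.1316]
```

View pics/top1.png

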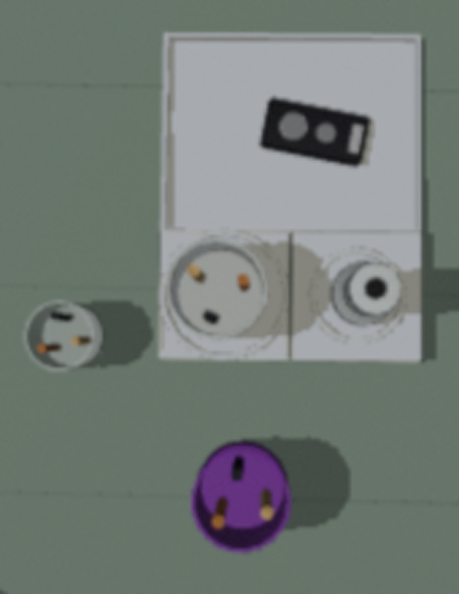

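View pics/scene1.png

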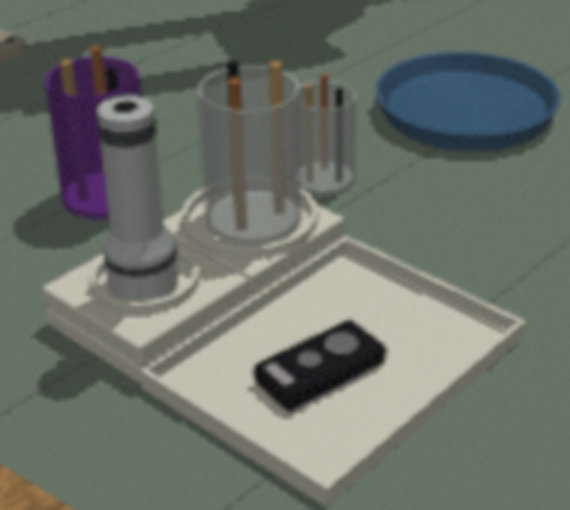

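Run:
```python
from h import *
import pickle
np.set_printoptions(precision=4,suppress=True)
c,sc=pickle.load(open("c0.pkl","rb"))
P=cloud(c); 
# edges from depth/height
H=P[...,2]
def rng(name,m,reg):
    mm=np.zeros_like(m); a,b,e,f=reg; mm[b:f,a:e]=m[b:f,a:e]; q=P[mm]; print(name,len(q),np.percentile(q,[1,50,99],axis=0).ravel())
for v in (150,160,190,205,228,235,250,258): print(v,H[v,256:362:1][::6].round(3))
g=cv2.cvtColor(c["color"],cv2.COLOR_RGB2GRAY).astype(float)
# sub-pixel edges of the organizer by gradient along lines
def edge(line,axis,lo,hi,sign):
    prof=(g[line-1:line+2,:].mean(0) if axis==0 else g[:,line-1:line+2].mean(1)); d=np.gradient(prof)*sign; k=lo+np.argmax(d[lo:hi]); w=np.clip(d[k-2:k+3],0,None); return (w*np.arange(k-2,k+3)).sum()/w.sum()
for v in (155,170,185,200): 
    l=edge(v,0,250,270,1); r=edge(v,0,348,366,-1); print("tray L,R",v,l,r,ray(c,l,v,.014)[:2],ray(c,r,v,.014)[:2])
for v in (225,250,258):
    l=edge(v,0,250,270,1); r=edge(v,0,348,366,-1); print("bay L,R",v,l,r,ray(c,l,v,.03)[:2],ray(c,r,v,.03)[:2])
for u in (275,290,330,345):
    t=edge(u,1,135,150,1); b=edge(u,1,255,270,-1); print("T,B",u,t,b,ray(c,u,t,.014)[:2],ray(c,u,b,.03)[:2])
```

```text
150 [0.003 0.011 0.005 0.005 0.006 0.005 0.009 0.003 0.002 0.006 0.003 0.004
 0.009 0.005 0.002 0.003 0.002 0.003]
160 [0.003 0.006 0.004 0.006 0.005 0.003   nan 0.003 0.004 0.004   nan 0.005
 0.006 0.004 0.006 0.002 0.009 0.002]
190 [ 0.     0.008  0.002  0.005  0.006  0.005  0.003  0.003  0.002  0.006
  0.004  0.008  0.019  0.007  0.005  0.006  0.005 -0.001]
205 [0.005 0.006 0.006 0.005 0.006 0.006 0.006 0.004 0.002 0.003 0.002 0.005
 0.004 0.002 0.004 0.003 0.005 0.002]
228 [0.005 0.042 0.063 0.037 0.037 0.036 0.035 0.031 0.041 0.03  0.031 0.029
 0.06  0.155 0.156 0.041 0.031 0.001]
235 [0.005 0.131 0.032 0.035 0.033 0.04  0.094 0.13  0.03  0.033 0.04  0.034
 0.112 0.159 0.158 0.158 0.034 0.002]
250 [0.002 0.038 0.131 0.036 0.031 0.032 0.132 0.034 0.031 0.032 0.034 0.033
 0.036 0.035 0.029 0.028 0.033 0.001]
258 [0.001 0.031 0.032 0.033 0.034 0.033 0.034 0.031 0.031 0.031 0.032 0.031
 0.033 0.029 0.028 0.032 0.033 0.   ]
tray L,R 155 259.36842105263156 355.0487804878049 [0.6606 0.0589] [ 0.664  -0.1301]
tray L,R 170 259.1181434599156 355.0487804878049 [0.6305 0.0586] [ 0.6341 -0.1304]
tray L,R 185 258.8133971291866 355.04656319290467 [0.6007 0.0584] [ 0.6044 -0.1307]
tray L,R 200 258.53768844221105 355.3945578231293 [0.5709 0.0581] [ 0.5748 -0.1317]
bay L,R 225 259.12968299711815 355.4547038327526 [0.5209 0.0545] [ 0.5248 -0.1306]
bay L,R 250 257.7703488372093 355.5122807017544 [0.4728 0.0559] [ 0.477  -0.1312]
bay L,R 258 258.1632653061224 355.5131348511384 [0.4575 0.0547] [ 0.4617 -0.1314]
T,B 275 145.28865979381442 262.8006756756757 [0.6806 0.0284] [0.4491 0.0222]
T,B 290 145.2871794871795 263.04560260586317 [ 0.6811 -0.0014] [ 0.4493 -0.0065]
T,B 330 145.37142857142857 263.1473087818697 [ 0.6824 -0.0805] [ 0.4508 -0.0829]
T,B 345 141.6559633027523 263.31908831908834 [ 0.6904 -0.11  ] [ 0.4512 -0.1115]
```

```bash
python3 -m inch '[{"twist":0.14},{"twist":0.14},{"twist":0.14},{"twist":0.14},{"twist":0.14},{"twist":0.14},{"twist":0.14},{"twist":0.14},{"twist":0.06},{},{}]' 1; python3 -c "
from h import *
s=robot.read_state();print(R.from_rotvec(s['orientation']).as_matrix().round(3),s['q'].round(3))
import pickle
c,sc=pickle.load(open('c0.pkl','rb'))
print('torch',ray(c,338.9,236.7,.155),'cup rim',ray(c,280.7,237.4,.13))"
```

```text
[[ 0.38  -0.    -0.925]
 [ 0.925 -0.001  0.38 ]
 [-0.001 -1.     0.   ]] [ 1.096  0.131  1.489 -0.     1.523 -0.085]
torch [ 0.49720172 -0.08873859  0.155     ] cup rim [0.4946967  0.00959171 0.13      ]$[0]: bad value
```

```bash
python3 -m inch '[{"x":0,"y":0,"z":0,"twist":0.14},{"x":0,"y":0,"z":0,"twist":0.14},{"x":0,"y":0,"z":0,"twist":0.14},{"x":0,"y":0,"z":0,"twist":0.14},{"x":0,"y":0,"z":0,"twist":0.14},{"x":0,"y":0,"z":0,"twist":0.14},{"x":0,"y":0,"z":0,"twist":0.14},{"x":0,"y":0,"z":0,"twist":0.14},{"x":0,"y":0,"z":0,"twist":0.06},{"x":0,"y":0,"z":0,"twist":0}]' 1; python3 -c "
from h import *
s=robot.read_state();print(R.from_rotvec(s['orientation']).as_matrix().round(3),s['q'].round(3))"
```

```text
t: 1.25
tool_pos: [0.228, 0.555, 0.4045]
orientation: [-1.571, 0.0, 0.0]
force: [-0.4, 0.5, -0.4]
opening: 0.0931
[[ 1. -0. -0.]
 [ 0. -0.  1.]
 [-0. -1. -0.]] [1.096 0.131 1.488 0.    1.523 1.095]
```

```bash
python3 -m inch '[{"x":10,"y":0,"z":-24,"twist":0},{"x":10,"y":0,"z":-24,"twist":0},{"x":10,"y":0,"z":-24,"twist":0},{"x":10,"y":0,"z":-24,"twist":0},{"x":10,"y":0,"z":-24,"twist":0},{"x":10,"y":0,"z":-24,"twist":0},{"x":10,"y":0,"z":-24,"twist":0},{"x":10,"y":0,"z":-24,"twist":0},{"x":10,"y":0,"z":-24,"twist":0},{"x":10,"y":0,"z":-24,"twist":0},{"x":10,"y":0,"z":-24,"twist":0},{"x":10,"y":0,"z":-24,"twist":0}]'; python3 -m inch '[{"x":12,"y":0,"z":-28,"twist":0},{"x":12,"y":0,"z":-28,"twist":0},{"x":12,"y":0,"z":-28,"twist":0},{"x":12,"y":0,"z":-28,"twist":0},{"x":12,"y":0,"z":-28,"twist":0},{"x":12,"y":0,"z":-28,"twist":0},{"x":12,"y":0,"z":-28,"twist":0},{"x":12,"y":0,"z":-28,"twist":0},{"x":12,"y":0,"z":-28,"twist":0},{"x":12,"y":0,"z":-28,"twist":0},{"x":12,"y":0,"z":-28,"twist":0},{"x":12,"y":0,"z":-28,"twist":0}]';python3 -m inch '[{"x":0,"y":0,"z":0,"twist":0},{"x":0,"y":0,"z":0,"twist":0}]'
python3 - <<'E'
from h import *
s=robot.read_state();c=imaging.read_camera("wrist");crop(c,0,0,560,420,1,"w1")
sc=imaging.read_camera("scene");crop(sc,0,0,560,420,1,"s2")
E
```

```text
t: 2.45
tool_pos: [0.3485, 0.2661, 0.4048]
orientation: [-1.571, -0.003, 0.003]
force: [0.7, 0.7, 0.5]
opening: 0.0929
t: 3.65
tool_pos: [0.4929, -0.07, 0.4048]
orientation: [-1.571, -0.003, 0.002]
force: [-0.1, -0.0, -0.0]
opening: 0.093
t: 3.85
tool_pos: [0.4926, -0.069, 0.4045]
orientation: [-1.57, -0.0, 0.001]
force: [-0.6, -0.9, 0.1]
opening: 0.0925
```

View pics/w1.png

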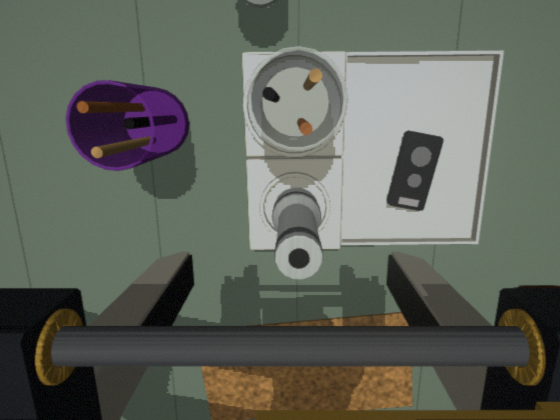

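View pics/s2.png

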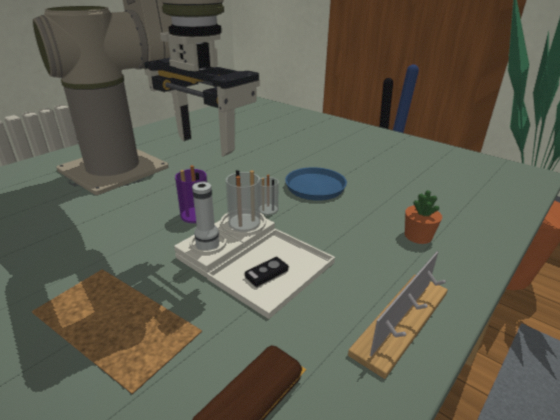

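The wrist view shows the torch top at (299,257), the cup at (298,100), the fob at (414,170), and the mat below. I'll cross-check these positions against the top view.

Run:
```python
from h import *
np.set_printoptions(precision=4,suppress=True)
s=robot.read_state();c=imaging.read_camera("wrist");P=cloud(c,s)
print("torch",ray(c,299,257,.155,s),"cup",ray(c,298,100,.13,s))
q=P[225:285,265:335].reshape(-1,3); q=q[q[:,2]>.145]; print(len(q),(q.min(0)+q.max(0))/2,q.max(0)-q.min(0))
print("bay front corners",ray(c,243,53,.03,s),ray(c,249,250,.03,s),"tray corners",ray(c,502,52,.014,s),ray(c,479,244,.014,s))
hsv=cv2.cvtColor(c["color"],cv2.COLOR_RGB2HSV)
m=cv2.inRange(hsv[110:230,360:470],(0,0,0),(180,255,70)); k=max(cv2.findContours(m,0,1)[0],key=cv2.contourArea)+np.array([360,110]); rr=cv2.minAreaRect(k);print("fob",rr,ray(c,*rr[0],.018,s),[ray(c,*p,.018,s)[:2] for p in cv2.boxPoints(rr)])
```

```text
torch [ 0.4983 -0.0875  0.155 ] cup [0.4974 0.0111 0.13  ]
1884 [ 0.4978 -0.089   0.1508] [0.0325 0.0322 0.0116]
bay front corners [0.4511 0.052  0.03  ] [ 0.4513 -0.1318  0.03  ] tray corners [0.6854 0.0554 0.014 ] [ 0.6902 -0.1309  0.014 ]
fob ((413.892333984375, 171.56155395507812), (38.678253173828125, 77.97045135498047), 15.255120277404785) [ 0.6138 -0.054   0.018 ] [array([ 0.5878, -0.087 ]), array([ 0.6021, -0.0131]), array([ 0.6386, -0.0225]), array([ 0.6263, -0.0975])]
```

```bash
python3 -m inch '[{"x":2,"y":0,"z":-7,"twist":0},{"x":2,"y":0,"z":-7,"twist":0},{"x":1,"y":0,"z":-5,"twist":0},{"x":0,"y":15,"z":0,"twist":0},{"x":0,"y":20,"z":0,"twist":0},{"x":0,"y":20,"z":0,"twist":0},{"x":0,"y":20,"z":0,"twist":0},{"x":0,"y":15,"z":0,"twist":0},{"x":0,"y":10,"z":0,"twist":0},{"x":0,"y":7,"z":0,"twist":0},{"x":0,"y":0,"z":0,"twist":0},{"x":0,"y":0,"z":0,"twist":0}]' 1
python3 - <<'E'
from h import *
s=robot.read_state();c=imaging.read_camera("wrist");crop(c,0,0,560,420,1,"w2")
print(s["tool_pos"])
E
```

```text
t: 5.2
tool_pos: [0.4979, -0.0878, 0.2983]
orientation: [-1.571, -0.001, 0.0]
force: [0.1, 0.9, -0.0]
opening: 0.0929
[ 0.49790298 -0.08778881  0.29833636]
```

View pics/w2.png

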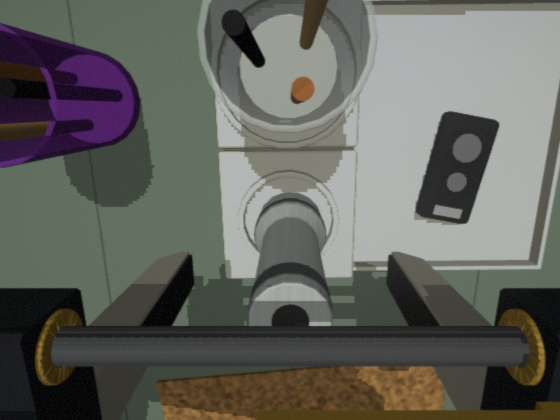

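The torch is centred between the fingers, so I'm closing.

```bash
python3 -m inch '[{"x":0,"y":0,"z":0,"twist":0},{"x":0,"y":0,"z":0,"twist":0},{"x":0,"y":0,"z":0,"twist":0},{"x":0,"y":0,"z":0,"twist":0},{"x":0,"y":0,"z":0,"twist":0},{"x":0,"y":0,"z":0,"twist":0},{"x":0,"y":0,"z":0,"twist":0},{"x":0,"y":0,"z":0,"twist":0},{"x":0,"y":0,"z":0,"twist":0},{"x":0,"y":0,"z":0,"twist":0}]' -1 20
python3 -m inch '[{"x":0,"y":-4,"z":0,"twist":0},{"x":0,"y":-8,"z":0,"twist":0},{"x":0,"y":-10,"z":0,"twist":0},{"x":0,"y":-10,"z":0,"twist":0},{"x":0,"y":-10,"z":0,"twist":0},{"x":0,"y":-8,"z":0,"twist":0},{"x":0,"y":0,"z":0,"twist":0}]'
python3 - <<'E'
from h import *
s=robot.read_state();c=imaging.read_camera("scene");crop(c,130,100,350,300,3,"s3")
print(s["tool_pos"],s["force"],s["opening"])
E
```

```text
t: 6.25
tool_pos: [0.4976, -0.0877, 0.2977]
orientation: [-1.571, -0.001, 0.001]
force: [0.3, 0.6, 0.2]
opening: 0.0314
t: 6.95
tool_pos: [0.4981, -0.0879, 0.3497]
orientation: [-1.572, -0.003, -0.001]
force: [0.5, -0.2, -2.2]
opening: 0.0321
[ 0.49813651 -0.08787785  0.34968998] [ 0.51152899 -0.15816422 -2.18383396] 0.03214900834872237
```

View pics/s3.png

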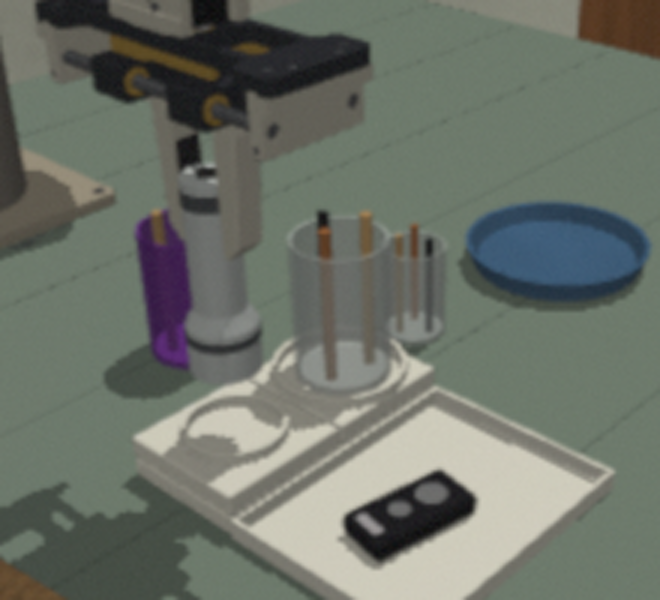

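```bash
python3 -m inch '[{"x":3,"y":0,"z":-8,"twist":0},{"x":6,"y":0,"z":-14,"twist":0},{"x":8,"y":0,"z":-20,"twist":0},{"x":9,"y":0,"z":-22,"twist":0},{"x":9,"y":0,"z":-22,"twist":0},{"x":9,"y":0,"z":-22,"twist":0},{"x":9,"y":0,"z":-22,"twist":0},{"x":9,"y":0,"z":-22,"twist":0},{"x":8,"y":0,"z":-20,"twist":0},{"x":6,"y":0,"z":-14,"twist":0},{"x":4,"y":0,"z":-10,"twist":0},{"x":2,"y":0,"z":-4,"twist":0}]'
python3 -m inch '[{"x":0,"y":8,"z":0,"twist":0},{"x":0,"y":14,"z":0,"twist":0},{"x":0,"y":16,"z":0,"twist":0},{"x":0,"y":14,"z":0,"twist":0},{"x":0,"y":10,"z":0,"twist":0},{"x":0,"y":6,"z":0,"twist":0},{"x":0,"y":0,"z":0,"twist":0},{"x":0,"y":0,"z":0,"twist":0}]'
python3 - <<'E'
from h import *
s=robot.read_state();c=imaging.read_camera("scene");crop(c,0,150,250,400,2.4,"s4")
print(s["tool_pos"],s["force"],s["opening"])
E
```

```text
t: 8.2
tool_pos: [0.5798, -0.2893, 0.3468]
orientation: [-1.571, 0.001, 0.001]
force: [-0.3, 1.0, -2.0]
opening: 0.0315
t: 9.0
tool_pos: [0.58, -0.2877, 0.2802]
orientation: [-1.571, -0.001, 0.0]
force: [0.3, -0.8, -1.3]
opening: 0.0314
[ 0.58001106 -0.28770019  0.28015624] [ 0.25133648 -0.78000051 -1.2679867 ] 0.03141726358636552
```

View pics/s4.png

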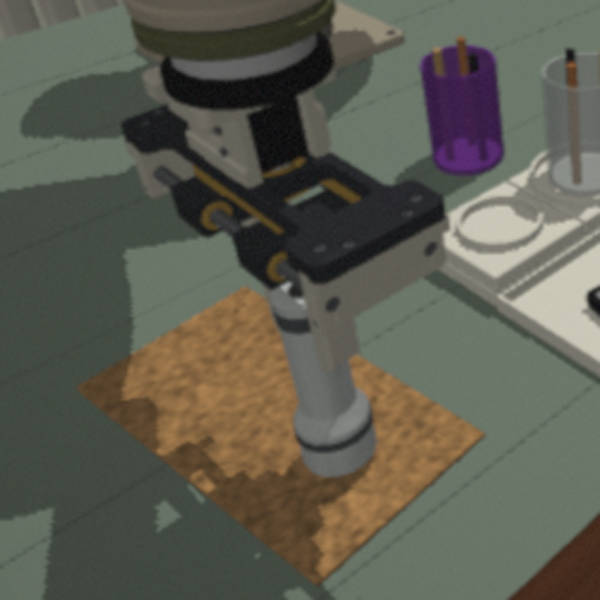

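```bash
python3 -m inch '[{"x":0,"y":3,"z":0,"twist":0},{"x":0,"y":3,"z":0,"twist":0},{"x":0,"y":1.5,"z":0,"twist":0},{"x":0,"y":0,"z":0,"twist":0},{"x":0,"y":0,"z":0,"twist":0}]'
python3 -m inch '[{"x":0,"y":0.5,"z":0,"twist":0},{"x":0,"y":0.5,"z":0,"twist":0},{"x":0,"y":0,"z":0,"twist":0}]'
```

```text
t: 9.55
tool_pos: [0.5798, -0.2876, 0.2722]
orientation: [-1.571, -0.001, 0.001]
force: [0.2, 0.2, -2.5]
opening: 0.0317
t: 9.85
tool_pos: [0.5799, -0.2877, 0.2717]
orientation: [-1.571, -0.001, 0.0]
force: [-0.9, -0.6, 1.6]
opening: 0.0313
```

```bash
python3 -m inch '[{"x":0,"y":0,"z":0,"twist":0},{"x":0,"y":0,"z":0,"twist":0},{"x":0,"y":0,"z":0,"twist":0},{"x":0,"y":0,"z":0,"twist":0},{"x":0,"y":0,"z":0,"twist":0},{"x":0,"y":0,"z":0,"twist":0}]' 0.6
python3 -m inch '[{"x":0,"y":-8,"z":0,"twist":0},{"x":0,"y":-20,"z":0,"twist":0},{"x":0,"y":-30,"z":0,"twist":0},{"x":0,"y":-30,"z":0,"twist":0},{"x":0,"y":-30,"z":0,"twist":0},{"x":0,"y":-15,"z":0,"twist":0},{"x":0,"y":0,"z":0,"twist":0}]'
python3 - <<'E'
from h import *
s=robot.read_state();c=imaging.read_camera("wrist");crop(c,0,0,560,420,1,"w5")
print(s["tool_pos"],s["force"],s["opening"])
P=cloud(c,s); q=P.reshape(-1,3); q=q[(q[:,2]>.115)&(q[:,2]<.14)&(abs(q[:,0]-.58)<.05)&(abs(q[:,1]+.288)<.05)];print(len(q),(q.min(0)+q.max(0))/2)
E
```

```text
t: 10.45
tool_pos: [0.5798, -0.2876, 0.2712]
orientation: [-1.571, -0.001, 0.001]
force: [-0.9, 0.7, 0.8]
opening: 0.0728
t: 11.15
tool_pos: [0.5804, -0.288, 0.4078]
orientation: [-1.574, -0.005, -0.003]
force: [-0.3, 0.4, 0.9]
opening: 0.0745
[ 0.58037818 -0.28796287  0.40783101] [-0.2503121   0.38342785  0.86801412] 0.07448480308296264
1624 [ 0.57969011 -0.28922335  0.12279011]
```

View pics/w5.png

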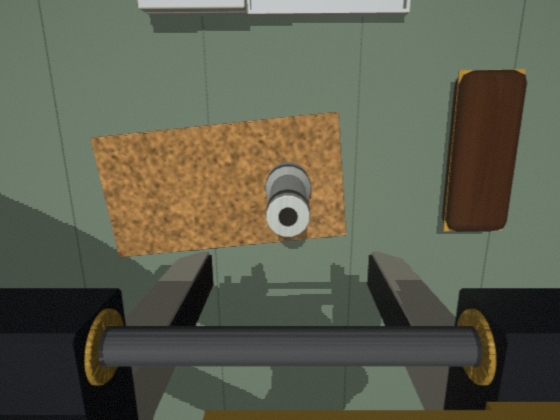

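The torch is upright on the mat. Next, the cup.

```bash
python3 -m inch '[{"x":-3,"y":0,"z":10,"twist":0},{"x":-6,"y":0,"z":20,"twist":0},{"x":-8,"y":0,"z":30,"twist":0},{"x":-9,"y":0,"z":32,"twist":0},{"x":-9,"y":0,"z":32,"twist":0},{"x":-9,"y":0,"z":32,"twist":0},{"x":-9,"y":0,"z":32,"twist":0},{"x":-9,"y":0,"z":32,"twist":0},{"x":-8,"y":0,"z":30,"twist":0},{"x":-6,"y":0,"z":22,"twist":0},{"x":-5,"y":0,"z":16,"twist":0},{"x":-3,"y":0,"z":10,"twist":0}]' 1
python3 -m inch '[{"x":0,"y":0,"z":0,"twist":0},{"x":0,"y":0,"z":0,"twist":0}]'
python3 - <<'E'
from h import *
s=robot.read_state();c=imaging.read_camera("wrist");crop(c,0,0,560,420,1,"w6")
print(s["tool_pos"],s["force"],s["opening"])
import pickle; pickle.dump((s,c),open("w6.pkl","wb"))
E
```

```text
t: 12.4
tool_pos: [0.4943, 0.0119, 0.402]
orientation: [-1.57, 0.001, 0.005]
force: [-0.0, -0.1, 1.0]
opening: 0.0926
t: 12.6
tool_pos: [0.4954, 0.0102, 0.4034]
orientation: [-1.571, -0.0, 0.002]
force: [0.8, -0.2, -0.5]
opening: 0.0928
[0.49535673 0.01015591 0.40339323] [ 0.78010408 -0.19303012 -0.49982312] 0.09279768308667813
```

View pics/w6.png

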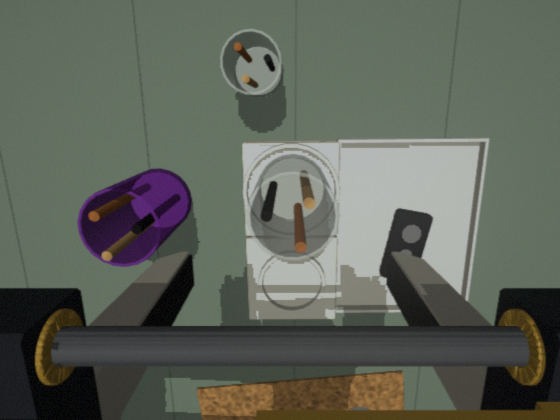

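Run:
```python
from h import *
import pickle
s,c=pickle.load(open("w6.pkl","rb"))
crop(c,230,130,350,330,3,"w6c")
print("cup",ray(c,294,215,.13,s),"torch bay",ray(c,292,281,.038,s))
```

```text
cup [0.49787729 0.01219959 0.13      ] torch bay [ 0.49713788 -0.08339592  0.038     ]
```

View pics/w6c.png

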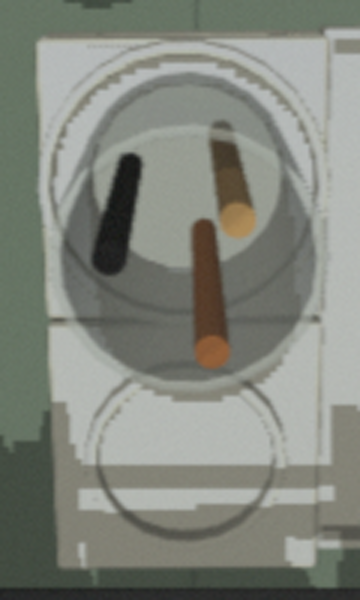

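```bash
python3 -m inch '[{"x":2,"y":6,"z":1,"twist":0},{"x":0,"y":16,"z":0,"twist":0},{"x":0,"y":20,"z":0,"twist":0},{"x":0,"y":20,"z":0,"twist":0},{"x":0,"y":20,"z":0,"twist":0},{"x":0,"y":20,"z":0,"twist":0},{"x":0,"y":16,"z":0,"twist":0},{"x":0,"y":10,"z":0,"twist":0},{"x":0,"y":6,"z":0,"twist":0},{"x":0,"y":2,"z":0,"twist":0},{"x":0,"y":0,"z":0,"twist":0}]' 1
python3 - <<'E'
from h import *
s=robot.read_state();c=imaging.read_camera("wrist");crop(c,0,0,560,420,1,"w7")
c=imaging.read_camera("scene");crop(c,130,100,350,300,3,"s7")
print(s["tool_pos"],s["force"],s["opening"])
E
```

```text
t: 13.75
tool_pos: [0.4977, 0.0111, 0.2685]
orientation: [-1.571, -0.001, 0.0]
force: [-0.7, -0.8, -0.5]
opening: 0.0929
[0.49774767 0.0111168  0.26852992] [-0.65197647 -0.78294305 -0.48504846] 0.09292351369267068
```

View pics/w7.png

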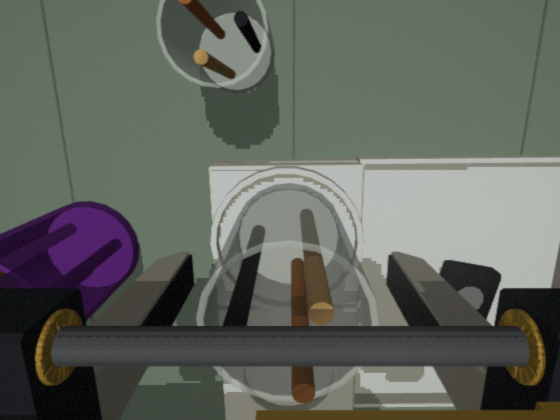

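View pics/s7.png

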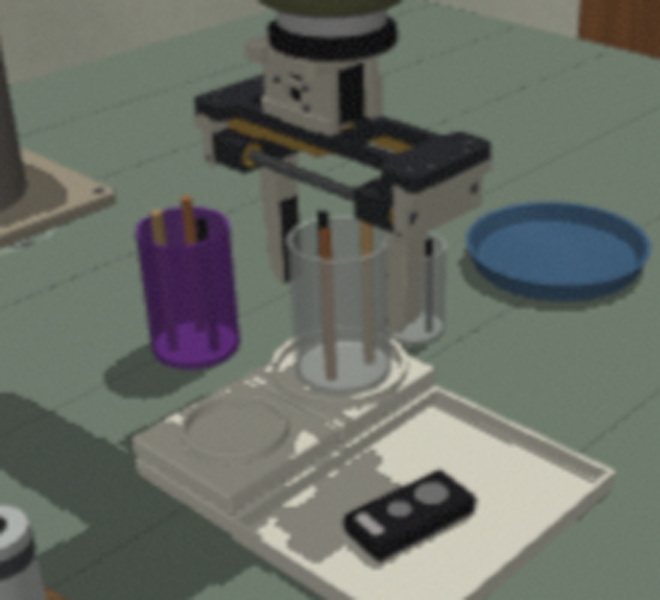

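The cup is centred between the fingers, so I'm gripping and lifting.

```bash
python3 -m inch '[{"x":0,"y":0,"z":0,"twist":0},{"x":0,"y":0,"z":0,"twist":0},{"x":0,"y":0,"z":0,"twist":0},{"x":0,"y":0,"z":0,"twist":0},{"x":0,"y":0,"z":0,"twist":0},{"x":0,"y":0,"z":0,"twist":0},{"x":0,"y":0,"z":0,"twist":0},{"x":0,"y":0,"z":0,"twist":0}]' -1 20
python3 -m inch '[{"x":0,"y":-4,"z":0,"twist":0},{"x":0,"y":-8,"z":0,"twist":0},{"x":0,"y":-10,"z":0,"twist":0},{"x":0,"y":-10,"z":0,"twist":0},{"x":0,"y":-10,"z":0,"twist":0},{"x":0,"y":-8,"z":0,"twist":0},{"x":0,"y":0,"z":0,"twist":0}]'
python3 - <<'E'
from h import *
c=imaging.read_camera("scene");crop(c,130,100,350,300,3,"s8")
E
```

```text
t: 14.65
tool_pos: [0.4976, 0.0113, 0.2684]
orientation: [-1.571, -0.001, 0.001]
force: [-1.0, 1.1, 3.2]
opening: 0.0643
t: 15.35
tool_pos: [0.4981, 0.0112, 0.3201]
orientation: [-1.571, -0.003, -0.002]
force: [0.2, -0.6, -1.9]
opening: 0.0644
```

View pics/s8.png

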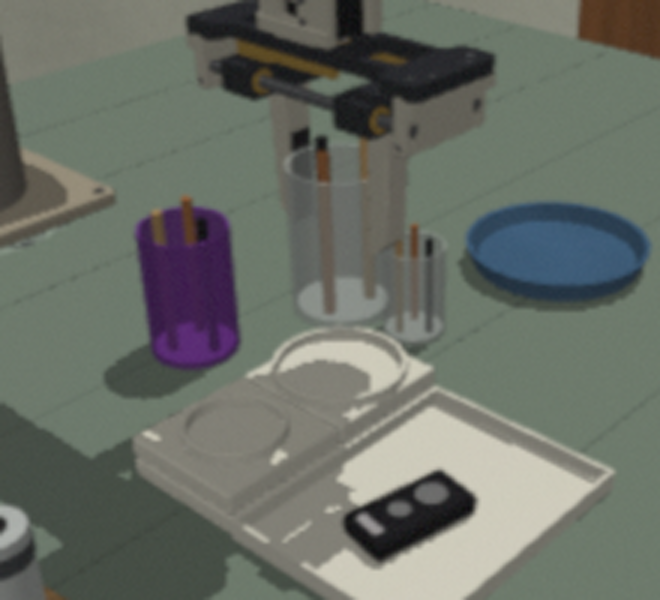

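```bash
python3 -m inch '[{"x":-2,"y":0,"z":-8,"twist":0},{"x":-4,"y":0,"z":-18,"twist":0},{"x":-5,"y":0,"z":-28,"twist":0},{"x":-6,"y":0,"z":-34,"twist":0},{"x":-6,"y":0,"z":-35,"twist":0},{"x":-6,"y":0,"z":-35,"twist":0},{"x":-6,"y":0,"z":-35,"twist":0},{"x":-6,"y":0,"z":-34,"twist":0},{"x":-6,"y":0,"z":-32,"twist":0},{"x":-5,"y":0,"z":-26,"twist":0},{"x":-3,"y":0,"z":-18,"twist":0},{"x":-2,"y":0,"z":-10,"twist":0}]'
python3 -m inch '[{"x":0,"y":0,"z":0,"twist":0},{"x":0,"y":8,"z":0,"twist":0},{"x":0,"y":14,"z":0,"twist":0},{"x":0,"y":16,"z":0,"twist":0},{"x":0,"y":14,"z":0,"twist":0},{"x":0,"y":10,"z":0,"twist":0},{"x":0,"y":6,"z":0,"twist":0},{"x":0,"y":3,"z":0,"twist":0},{"x":0,"y":0,"z":0,"twist":0},{"x":0,"y":0,"z":0,"twist":0}]'
python3 - <<'E'
from h import *
s=robot.read_state();c=imaging.read_camera("scene");crop(c,0,150,250,400,2.4,"s9")
print(s["tool_pos"],s["force"],s["opening"])
E
```

```text
t: 16.6
tool_pos: [0.4398, -0.3034, 0.3174]
orientation: [-1.57, 0.001, 0.0]
force: [1.2, 1.1, -1.5]
opening: 0.0642
t: 17.6
tool_pos: [0.4411, -0.302, 0.2479]
orientation: [-1.571, -0.001, 0.0]
force: [0.3, -0.4, -2.3]
opening: 0.0644
[ 0.44110822 -0.30199829  0.24786136] [ 0.30561458 -0.42467583 -2.28866765] 0.06444313840128567
```

View pics/s9.png

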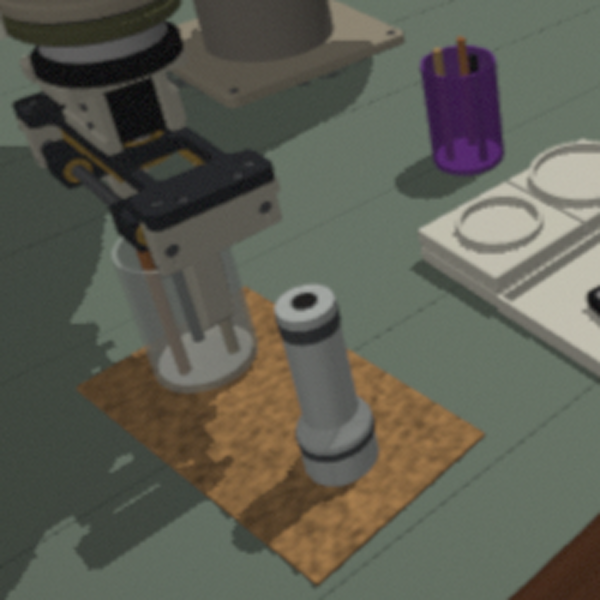

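```bash
python3 -m inch '[{"x":0,"y":2,"z":0,"twist":0},{"x":0,"y":2,"z":0,"twist":0},{"x":0,"y":1,"z":0,"twist":0},{"x":0,"y":0,"z":0,"twist":0},{"x":0,"y":0,"z":0,"twist":0}]'
python3 -m inch '[{"x":0,"y":0.5,"z":0,"twist":0},{"x":0,"y":0.5,"z":0,"twist":0},{"x":0,"y":0,"z":0,"twist":0},{"x":0,"y":0,"z":0,"twist":0}]'
```

```text
t: 18.15
tool_pos: [0.4409, -0.3018, 0.2424]
orientation: [-1.571, -0.001, 0.001]
force: [-0.1, 0.9, 0.4]
opening: 0.064
t: 18.55
tool_pos: [0.4409, -0.3019, 0.2423]
orientation: [-1.571, -0.001, 0.001]
force: [-4.1, 3.3, 10.3]
opening: 0.0644
```

```bash
python3 -m inch '[{"x":0,"y":-0.8,"z":0,"twist":0},{"x":0,"y":0,"z":0,"twist":0}]'; python3 -m inch '[{"x":0,"y":0,"z":0,"twist":0},{"x":0,"y":0,"z":0,"twist":0},{"x":0,"y":0,"z":0,"twist":0},{"x":0,"y":0,"z":0,"twist":0},{"x":0,"y":0,"z":0,"twist":0}]' 1
python3 -m inch '[{"x":0,"y":-8,"z":0,"twist":0},{"x":0,"y":-20,"z":0,"twist":0},{"x":0,"y":-30,"z":0,"twist":0},{"x":0,"y":-30,"z":0,"twist":0},{"x":0,"y":-30,"z":0,"twist":0},{"x":0,"y":-30,"z":0,"twist":0},{"x":0,"y":-15,"z":0,"twist":0},{"x":0,"y":0,"z":0,"twist":0},{"x":0,"y":0,"z":0,"twist":0}]'
python3 - <<'E'
from h import *
s=robot.read_state();c=imaging.read_camera("wrist");crop(c,0,0,560,420,1,"w10")
c=imaging.read_camera("top");crop(c,180,60,520,340,2.3,"t10")
print(s["tool_pos"],s["force"],s["opening"])
E
```

```text
t: 18.75
tool_pos: [0.4409, -0.3018, 0.2423]
orientation: [-1.571, -0.001, 0.001]
force: [-1.9, 0.2, 2.8]
opening: 0.064
t: 19.25
tool_pos: [0.4408, -0.3018, 0.242]
orientation: [-1.571, -0.001, 0.001]
force: [-0.3, -0.6, -0.1]
opening: 0.0924
t: 20.15
tool_pos: [0.4407, -0.3017, 0.4041]
orientation: [-1.57, -0.0, 0.001]
force: [0.4, 0.9, -0.3]
opening: 0.093
[ 0.44071548 -0.30168531  0.40410273] [ 0.41106433  0.93455627 -0.33233964] 0.09303758629842984
```

View pics/w10.png

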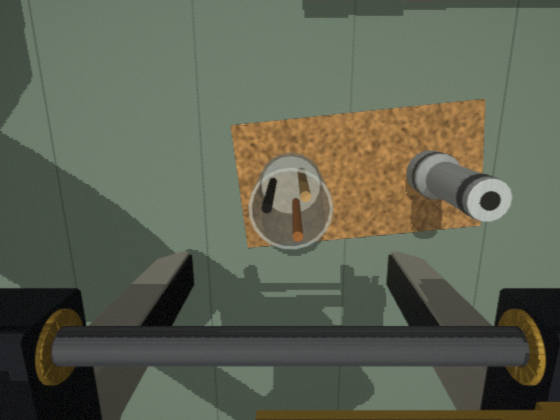

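View pics/t10.png

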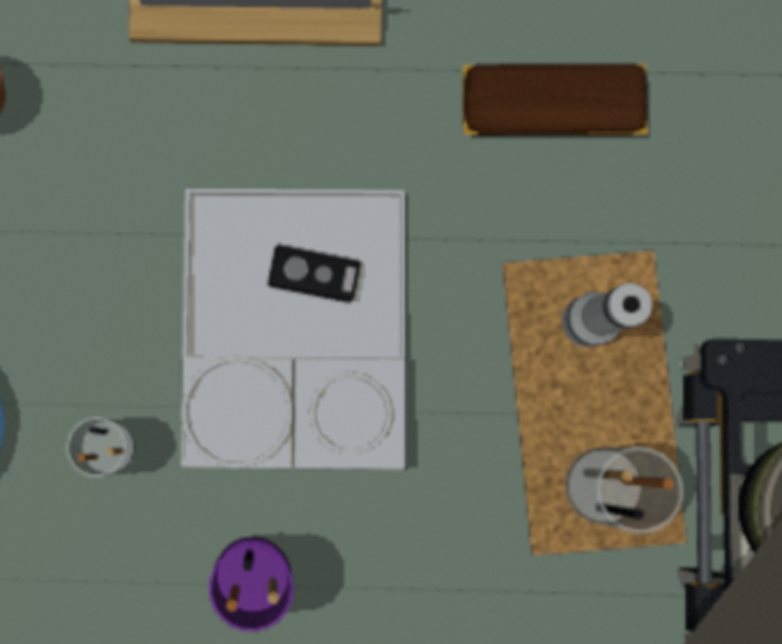

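Step 1 is met, with both standing on the mat. The empty bay rims are at crop (240,411) and (351,412). Next, the fob.

```bash
python3 -m inch '[{"x":6,"y":0,"z":8,"twist":0},{"x":12,"y":0,"z":17,"twist":0},{"x":16,"y":0,"z":23,"twist":0},{"x":18,"y":0,"z":26,"twist":0},{"x":18,"y":0,"z":26,"twist":0},{"x":18,"y":0,"z":26,"twist":0},{"x":18,"y":0,"z":26,"twist":0},{"x":18,"y":0,"z":26,"twist":0},{"x":18,"y":0,"z":26,"twist":0},{"x":16,"y":0,"z":22,"twist":0},{"x":10,"y":0,"z":14,"twist":0},{"x":6,"y":0,"z":8,"twist":0}]' 0.25
python3 -m inch '[{"x":0,"y":0,"z":0,"twist":0.1},{"x":0,"y":20,"z":0,"twist":0.09},{"x":0,"y":40,"z":0,"twist":0},{"x":0,"y":40,"z":0,"twist":0},{"x":0,"y":20,"z":0,"twist":0},{"x":0,"y":0,"z":0,"twist":0},{"x":0,"y":0,"z":0,"twist":0}]'
python3 - <<'E'
from h import *
s=robot.read_state();c=imaging.read_camera("wrist");crop(c,0,0,560,420,1,"w11")
t=imaging.read_camera("top")
print("bays",ray(t,284.3,238.7,.038),ray(t,332.6,239.1,.038))
print(s["tool_pos"],s["opening"],R.from_rotvec(s["orientation"]).as_matrix().round(3))
hsv=cv2.cvtColor(c["color"],cv2.COLOR_RGB2HSV)
m=cv2.inRange(hsv,(0,0,0),(180,255,70)); m[290:]=0
for k in cv2.findContours(m,0,1)[0]:
    if cv2.contourArea(k)>500: rr=cv2.minAreaRect(k);print("fob",rr,ray(c,*rr[0],.018,s))
E
```

```text
t: 21.45
tool_pos: [0.6151, -0.052, 0.4039]
orientation: [-1.57, -0.001, 0.003]
force: [-0.8, -0.6, 0.4]
opening: 0.0582
t: 22.15
tool_pos: [0.6146, -0.054, 0.2853]
orientation: [-1.566, 0.149, -0.148]
force: [0.7, -0.2, -0.0]
opening: 0.0582
bays [0.49533219 0.00526092 0.038     ] [ 0.49658704 -0.08661101  0.038     ]
[ 0.61455182 -0.05402891  0.28532499] 0.058239230166141354 [[ 0.982 -0.001  0.188]
 [-0.188 -0.     0.982]
 [-0.001 -1.    -0.   ]]
fob ((466.5, 281.0), (16.0, 165.0), 90.0) [ 0.73027984 -0.12254844  0.018     ]
fob ((200.49998474121094, 272.0), (56.99999237060547, 33.99999237060547), -0.0) [ 0.54468501 -0.07974301  0.018     ]
fob ((292.9999694824219, 217.49996948242188), (104.99998474121094, 53.99999237060547), 90.0) [ 0.61693345 -0.05239872  0.018     ]
fob ((30.106800079345703, 148.65997314453125), (37.36635208129883, 109.7388687133789), 12.242331504821777) [0.45799808 0.02561087 0.018     ]
fob ((159.30686950683594, 148.9608612060547), (144.91995239257812, 5.726320266723633), 73.38557434082031) [0.54032931 0.00959244 0.018     ]
fob ((29.002559661865234, 50.29912567138672), (89.32432556152344, 67.0540542602539), 71.07535552978516) [0.47941377 0.08173061 0.018     ]
```

View pics/w11.png

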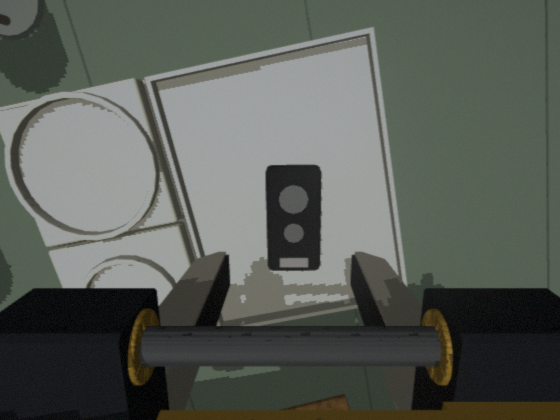

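```bash
python3 -m inch '[{"x":2,"y":10,"z":1,"twist":0},{"x":0,"y":20,"z":0,"twist":0},{"x":0,"y":20,"z":0,"twist":0},{"x":0,"y":16,"z":0,"twist":0},{"x":0,"y":12,"z":0,"twist":0},{"x":0,"y":8,"z":0,"twist":0},{"x":0,"y":4,"z":0,"twist":0},{"x":0,"y":3,"z":0,"twist":0},{"x":0,"y":0,"z":0,"twist":0},{"x":0,"y":0,"z":0,"twist":0}]'
python3 - <<'E'
from h import *
c=imaging.read_camera("scene");crop(c,130,100,350,300,3,"s12")
E
```

```text
t: 23.25
tool_pos: [0.6171, -0.053, 0.1927]
orientation: [-1.566, 0.148, -0.149]
force: [0.2, 1.0, 0.5]
opening: 0.0582
```

View pics/s12.png

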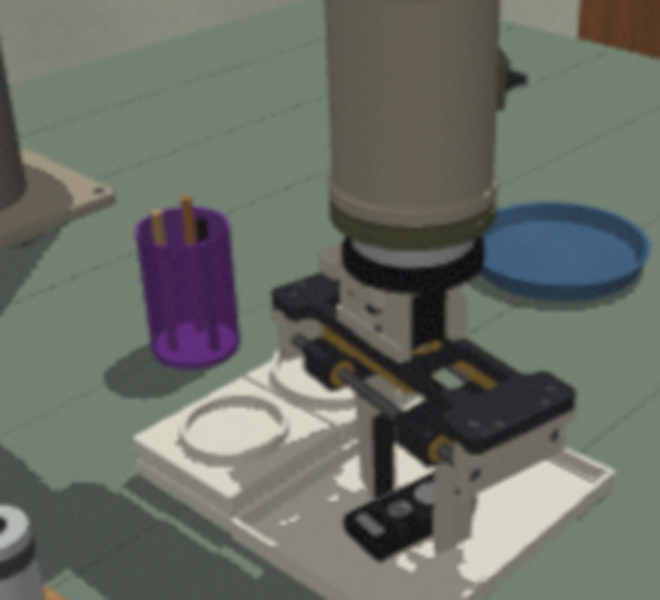

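```bash
python3 -m inch '[{"x":0,"y":1,"z":0,"twist":0},{"x":0,"y":0,"z":0,"twist":0},{"x":0,"y":0,"z":0,"twist":0},{"x":0,"y":0,"z":0,"twist":0},{"x":0,"y":0,"z":0,"twist":0},{"x":0,"y":0,"z":0,"twist":0},{"x":0,"y":0,"z":0,"twist":0}]' -1 25
python3 -m inch '[{"x":0,"y":-4,"z":0,"twist":0},{"x":0,"y":-10,"z":0,"twist":0},{"x":0,"y":-20,"z":0,"twist":0},{"x":0,"y":-25,"z":0,"twist":0},{"x":0,"y":-25,"z":0,"twist":0},{"x":0,"y":-25,"z":0,"twist":0},{"x":0,"y":-20,"z":0,"twist":0},{"x":0,"y":-12,"z":0,"twist":0},{"x":0,"y":0,"z":0,"twist":0},{"x":0,"y":0,"z":0,"twist":0}]'
python3 - <<'E'
from h import *
c=imaging.read_camera("scene");crop(c,130,50,430,300,2.6,"s13")
s=robot.read_state();M=R.from_rotvec(s["orientation"]).as_matrix()
d=np.array([.4789,.2827,0])-s["tool_pos"];d[2]=0;print("dish in tool",(M.T@d*1000).round(1))
E
```

```text
t: 24.0
tool_pos: [0.6168, -0.053, 0.1912]
orientation: [-1.566, 0.148, -0.149]
force: [-0.3, 0.4, 1.7]
opening: 0.0377
t: 25.0
tool_pos: [0.6166, -0.053, 0.3315]
orientation: [-1.566, 0.149, -0.148]
force: [-1.0, -0.0, -2.0]
opening: 0.038
dish in tool [-198.     0.4  303.8]
```

View pics/s13.png

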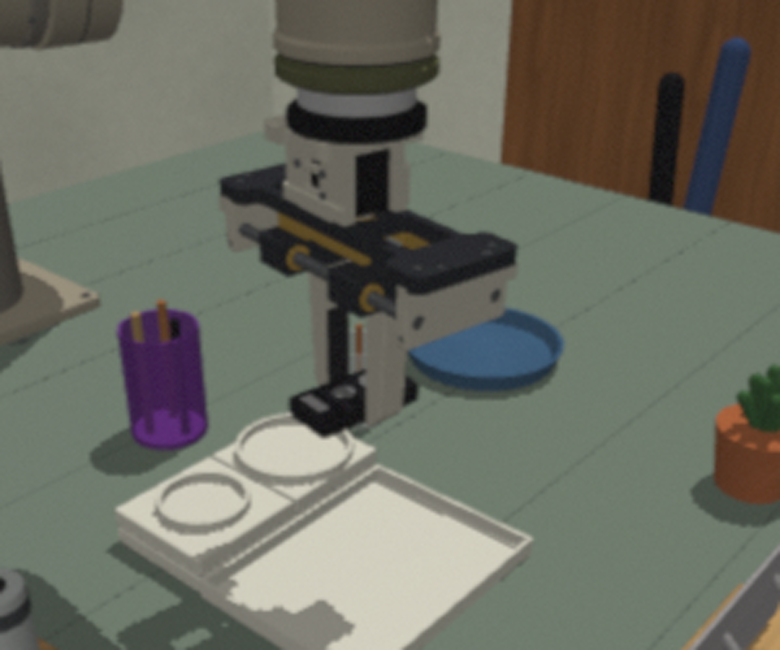

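```bash
python3 -m inch '[{"x":-6,"y":0,"z":9,"twist":0},{"x":-12,"y":0,"z":19,"twist":0},{"x":-18,"y":0,"z":28,"twist":0},{"x":-21,"y":0,"z":32,"twist":0},{"x":-21,"y":0,"z":32,"twist":0},{"x":-21,"y":0,"z":32,"twist":0},{"x":-21,"y":0,"z":32,"twist":0},{"x":-21,"y":0,"z":32,"twist":0},{"x":-21,"y":0,"z":32,"twist":0},{"x":-18,"y":0,"z":28,"twist":0},{"x":-12,"y":0,"z":19,"twist":0},{"x":-6,"y":0,"z":9,"twist":0}]'
python3 -m inch '[{"x":0,"y":0,"z":0,"twist":0},{"x":0,"y":0,"z":0,"twist":0}]'
python3 - <<'E'
from h import *
c=imaging.read_camera("top")
s=robot.read_state();M=R.from_rotvec(s["orientation"]).as_matrix()
w=imaging.read_camera("wrist");crop(w,0,0,560,420,1,"w14")
hsv=cv2.cvtColor(w["color"],cv2.COLOR_RGB2HSV); k=max(cv2.findContours(cv2.inRange(hsv,(100,100,40),(118,255,255)),0,1)[0],key=cv2.contourArea)
print(cv2.boundingRect(k))
print(s["tool_pos"],s["opening"]);d=np.array([.4789,.2827,0])-s["tool_pos"];d[2]=0;print("dish in tool",(M.T@d*1000).round(1))
E
```

```text
t: 26.25
tool_pos: [0.4777, 0.2848, 0.3309]
orientation: [-1.566, 0.148, -0.145]
force: [-0.4, -0.4, -1.5]
opening: 0.0377
t: 26.45
tool_pos: [0.4794, 0.2823, 0.3316]
orientation: [-1.567, 0.149, -0.148]
force: [1.0, 0.5, -0.9]
opening: 0.0372
(195, 105, 192, 154)
[0.47964435 0.28194788 0.33166679] 0.03776887446275755
dish in tool [-0.9 -0.   0.6]
```

View pics/w14.png

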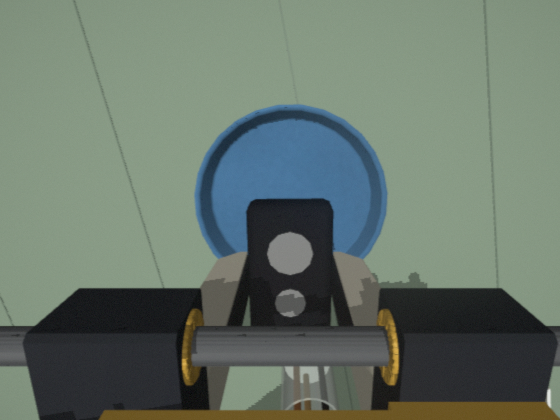

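```bash
python3 -m inch '[{"x":0,"y":10,"z":0,"twist":0},{"x":0,"y":20,"z":0,"twist":0},{"x":0,"y":25,"z":0,"twist":0},{"x":0,"y":25,"z":0,"twist":0},{"x":0,"y":20,"z":0,"twist":0},{"x":0,"y":15,"z":0,"twist":0},{"x":0,"y":10,"z":0,"twist":0},{"x":0,"y":6,"z":0,"twist":0},{"x":0,"y":3,"z":0,"twist":0},{"x":0,"y":0,"z":0,"twist":0},{"x":0,"y":0,"z":0,"twist":0}]'
python3 -m inch '[{"x":0,"y":2,"z":0,"twist":0},{"x":0,"y":1,"z":0,"twist":0},{"x":0,"y":0,"z":0,"twist":0},{"x":0,"y":0,"z":0,"twist":0}]'
```

```text
t: 27.65
tool_pos: [0.4798, 0.283, 0.1989]
orientation: [-1.565, 0.147, -0.149]
force: [-0.1, -0.6, -1.0]
opening: 0.0375
t: 28.05
tool_pos: [0.4794, 0.2828, 0.1951]
orientation: [-1.566, 0.148, -0.148]
force: [-0.7, -1.1, -1.1]
opening: 0.0376
```

```bash
python3 -m inch '[{"x":0,"y":1,"z":0,"twist":0},{"x":0,"y":0.5,"z":0,"twist":0},{"x":0,"y":0,"z":0,"twist":0},{"x":0,"y":0,"z":0,"twist":0}]'; python3 -m inch '[{"x":0,"y":0,"z":0,"twist":0},{"x":0,"y":0,"z":0,"twist":0},{"x":0,"y":0,"z":0,"twist":0},{"x":0,"y":0,"z":0,"twist":0},{"x":0,"y":0,"z":0,"twist":0}]' 0.25
python3 -m inch '[{"x":0,"y":-6,"z":0,"twist":0},{"x":0,"y":-15,"z":0,"twist":0},{"x":0,"y":-30,"z":0,"twist":0},{"x":0,"y":-40,"z":0,"twist":0},{"x":0,"y":-40,"z":0,"twist":0},{"x":0,"y":-40,"z":0,"twist":0},{"x":0,"y":-25,"z":0,"twist":0},{"x":0,"y":-14,"z":0,"twist":0},{"x":0,"y":0,"z":0,"twist":0},{"x":0,"y":0,"z":0,"twist":0}]'
python3 - <<'E'
from h import *
s=robot.read_state();print(s["tool_pos"])
c=imaging.read_camera("wrist");crop(c,0,0,560,420,1,"w15")
hsv=cv2.cvtColor(c["color"],cv2.COLOR_RGB2HSV);b=cv2.inRange(hsv,(100,100,40),(118,255,255));k=max(cv2.findContours(b,0,1)[0],key=cv2.contourArea)
(u,v),r=cv2.minEnclosingCircle(k);print("dish",ray(c,u,v,.02,s),r)
m=cv2.inRange(hsv,(0,0,0),(180,255,70));f=np.zeros_like(m);cv2.circle(f,(int(u),int(v)),int(r*.85),255,-1);m&=f
k=max(cv2.findContours(m,0,1)[0],key=cv2.contourArea);rr=cv2.minAreaRect(k);print("fob",rr,ray(c,*rr[0],.02,s))
E
```

```text
t: 28.45
tool_pos: [0.4794, 0.2828, 0.1935]
orientation: [-1.566, 0.148, -0.148]
force: [0.7, 0.1, -0.5]
opening: 0.0378
t: 28.95
tool_pos: [0.4794, 0.2828, 0.1936]
orientation: [-1.566, 0.148, -0.148]
force: [-0.5, -0.2, 0.9]
opening: 0.0578
t: 29.95
tool_pos: [0.4791, 0.2827, 0.4026]
orientation: [-1.566, 0.149, -0.148]
force: [-0.6, -0.5, -0.5]
opening: 0.0582
[0.4791364  0.28267268 0.40261381]
dish [0.4809552  0.28593983 0.02      ] 77.92768859863281
fob ((290.4999694824219, 186.49996948242188), (36.99999237060547, 74.99998474121094), 0.0) [0.47937396 0.28196533 0.02      ]
```

View pics/w15.png

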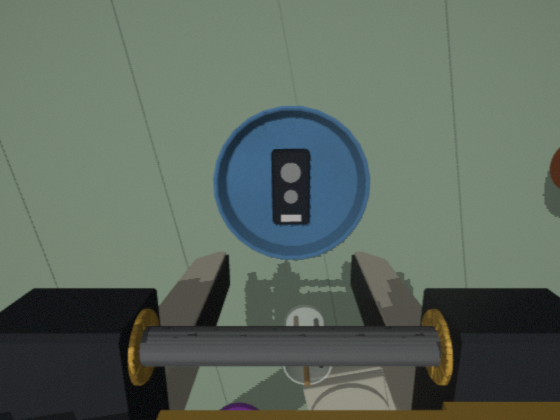

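The fob lies flat in the dish, about 4 mm from its centre. I'll look at the empty bays on the way back to the cup.

```bash
python3 -m inch '[{"x":0,"y":0,"z":0,"twist":-0.1},{"x":0,"y":0,"z":0,"twist":-0.09},{"x":1,"y":0,"z":-15,"twist":0},{"x":1,"y":0,"z":-30,"twist":0},{"x":2,"y":0,"z":-40,"twist":0},{"x":2,"y":0,"z":-43,"twist":0},{"x":2,"y":0,"z":-43,"twist":0},{"x":2,"y":0,"z":-43,"twist":0},{"x":2,"y":0,"z":-43,"twist":0},{"x":2,"y":0,"z":-43,"twist":0},{"x":2,"y":0,"z":-35,"twist":0},{"x":2,"y":0,"z":-20,"twist":0}]' 1
python3 -m inch '[{"x":0,"y":0,"z":0,"twist":0},{"x":0,"y":0,"z":0,"twist":0}]'
python3 - <<'E'
from h import *
s=robot.read_state();print(s["tool_pos"],s["orientation"])
c=imaging.read_camera("wrist");crop(c,0,0,560,420,1,"w16")
t=imaging.read_camera("top");crop(t,250,200,370,280,6,"t16")
import pickle;pickle.dump((s,c,t),open("w16.pkl","wb"))
E
```

```text
t: 31.2
tool_pos: [0.4967, -0.0755, 0.4021]
orientation: [-1.571, 0.005, -0.002]
force: [1.1, 0.7, 0.2]
opening: 0.0932
t: 31.4
tool_pos: [0.4972, -0.0728, 0.4024]
orientation: [-1.57, 0.004, -0.0]
force: [0.6, -0.3, -0.4]
opening: 0.0931
[ 0.49715898 -0.07281434  0.40238897] [-1.57010767e+00  3.50092727e-03 -3.56189507e-04]
```

View pics/w16.png

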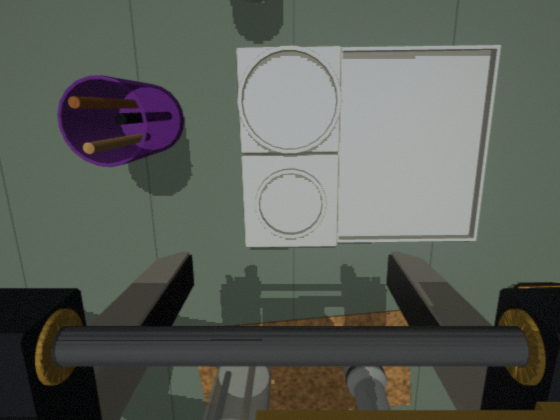

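Run:
```python
from h import *
import pickle
s,c,t=pickle.load(open("w16.pkl","rb"))
print(ray(c,290.5,102,.038,s),ray(c,291,204,.038,s))
P=cloud(c,s)
for (u0,v0,u1,v1),cen in (((236,46,346,156),(.496,.008)),((245,160,337,245),(.497,-.086))):
    sub=P[v0:v1,u0:u1].reshape(-1,3); q=sub[(sub[:,2]>.034)&(sub[:,2]<.045)]; print(len(q),np.percentile(q,[1,99],axis=0).mean(0), np.percentile(q,[1,99],axis=0))
```

```text
[0.49718514 0.00628626 0.038     ] [ 0.49744966 -0.08599643  0.038     ]
1506 [0.49555697 0.00710243 0.03621069] [[ 0.45088817 -0.0375776   0.03422557]
 [ 0.54022578  0.05178247  0.03819581]]
898 [ 0.49650708 -0.08662074  0.03622611] [[ 0.4634561  -0.11931182  0.03426516]
 [ 0.52955807 -0.05392967  0.03818707]]
```

View pics/t16.png

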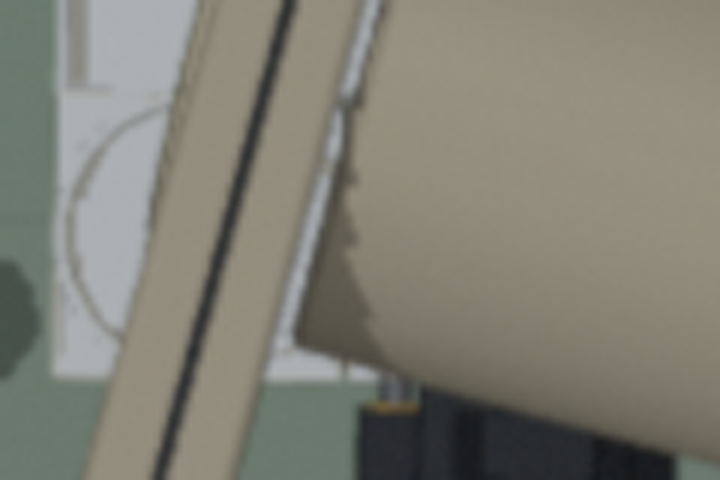

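```bash
python3 -m inch '[{"x":-3,"y":0,"z":-12,"twist":0},{"x":-6,"y":0,"z":-24,"twist":0},{"x":-8,"y":0,"z":-32,"twist":0},{"x":-8,"y":0,"z":-33,"twist":0},{"x":-8,"y":0,"z":-33,"twist":0},{"x":-8,"y":0,"z":-33,"twist":0},{"x":-7,"y":0,"z":-28,"twist":0},{"x":-5,"y":0,"z":-20,"twist":0},{"x":-3,"y":0,"z":-14,"twist":0},{"x":0,"y":0,"z":0,"twist":0},{"x":0,"y":0,"z":0,"twist":0}]'
python3 - <<'E'
from h import *
s=robot.read_state();print(s["tool_pos"],s["orientation"])
c=imaging.read_camera("wrist");crop(c,0,0,560,420,1,"w17")
E
```

```text
t: 32.6
tool_pos: [0.4421, -0.3008, 0.4034]
orientation: [-1.57, -0.001, 0.001]
force: [0.3, -0.1, 0.9]
opening: 0.0927
[ 0.44209068 -0.30081381  0.40344293] [-1.57023387e+00 -7.12954692e-04  8.29917950e-04]
```

View pics/w17.png

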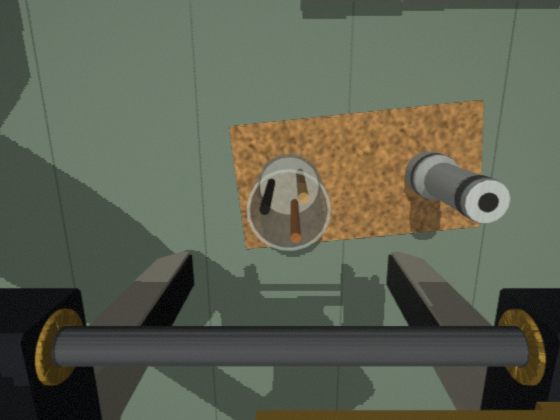

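```bash
python3 -m inch '[{"x":-1,"y":10,"z":-1,"twist":0},{"x":0,"y":22,"z":0,"twist":0},{"x":0,"y":26,"z":0,"twist":0},{"x":0,"y":26,"z":0,"twist":0},{"x":0,"y":26,"z":0,"twist":0},{"x":0,"y":20,"z":0,"twist":0},{"x":0,"y":14,"z":0,"twist":0},{"x":0,"y":10,"z":0,"twist":0},{"x":0,"y":6,"z":0,"twist":0},{"x":0,"y":0,"z":0,"twist":0},{"x":0,"y":0,"z":0,"twist":0}]' 1
python3 -m inch '[{"x":0,"y":0,"z":0,"twist":0},{"x":0,"y":0,"z":0,"twist":0},{"x":0,"y":0,"z":0,"twist":0},{"x":0,"y":0,"z":0,"twist":0},{"x":0,"y":0,"z":0,"twist":0},{"x":0,"y":0,"z":0,"twist":0},{"x":0,"y":0,"z":0,"twist":0},{"x":0,"y":0,"z":0,"twist":0}]' -1 20
python3 -m inch '[{"x":0,"y":-4,"z":0,"twist":0},{"x":0,"y":-10,"z":0,"twist":0},{"x":0,"y":-16,"z":0,"twist":0},{"x":0,"y":-16,"z":0,"twist":0},{"x":0,"y":-16,"z":0,"twist":0},{"x":0,"y":-12,"z":0,"twist":0},{"x":0,"y":-8,"z":0,"twist":0},{"x":0,"y":0,"z":0,"twist":0},{"x":0,"y":0,"z":0,"twist":0}]'
```

```text
t: 33.75
tool_pos: [0.4413, -0.3025, 0.2444]
orientation: [-1.572, -0.002, 0.0]
force: [0.1, 0.6, 0.7]
opening: 0.0927
t: 34.55
tool_pos: [0.4411, -0.3023, 0.2438]
orientation: [-1.571, -0.001, 0.001]
force: [-1.0, -0.3, 3.7]
opening: 0.0642
t: 35.45
tool_pos: [0.4409, -0.3022, 0.3252]
orientation: [-1.571, -0.001, 0.001]
force: [-1.8, 0.1, -2.9]
opening: 0.0638
```

```bash
python3 -m inch '[{"x":2,"y":0,"z":8,"twist":0},{"x":4,"y":0,"z":18,"twist":0},{"x":5,"y":0,"z":28,"twist":0},{"x":6,"y":0,"z":34,"twist":0},{"x":6,"y":0,"z":35,"twist":0},{"x":6,"y":0,"z":35,"twist":0},{"x":6,"y":0,"z":35,"twist":0},{"x":6,"y":0,"z":34,"twist":0},{"x":5,"y":0,"z":32,"twist":0},{"x":5,"y":0,"z":26,"twist":0},{"x":3,"y":0,"z":16,"twist":0},{"x":1,"y":0,"z":8,"twist":0}]'
python3 -m inch '[{"x":0,"y":0,"z":0,"twist":0},{"x":0,"y":0,"z":0,"twist":0},{"x":0,"y":0,"z":0,"twist":0}]'
python3 - <<'E'
from h import *
s=robot.read_state();print(s["tool_pos"],s["orientation"])
c=imaging.read_camera("wrist");crop(c,0,0,560,420,1,"w18")
c=imaging.read_camera("scene");crop(c,130,80,350,300,2.7,"s18")
E
```

```text
t: 36.65
tool_pos: [0.4953, 0.0087, 0.3247]
orientation: [-1.57, -0.001, 0.003]
force: [0.5, -0.7, -1.7]
opening: 0.0644
t: 36.95
tool_pos: [0.4955, 0.0061, 0.3254]
orientation: [-1.571, 0.0, 0.0]
force: [-0.3, 0.2, -1.9]
opening: 0.0642
[0.49552431 0.00605506 0.32535247] [-1.57103119e+00  2.27228722e-04  3.45814307e-04]
```

View pics/w18.png

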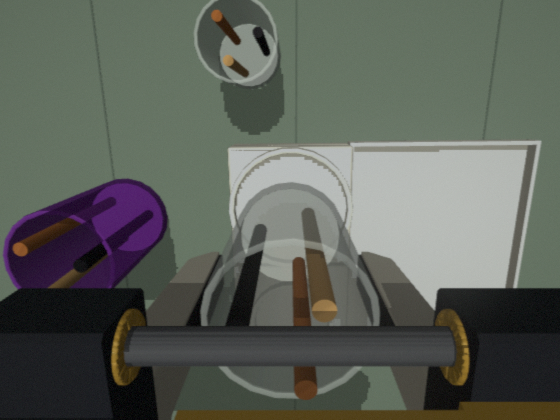

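View pics/s18.png

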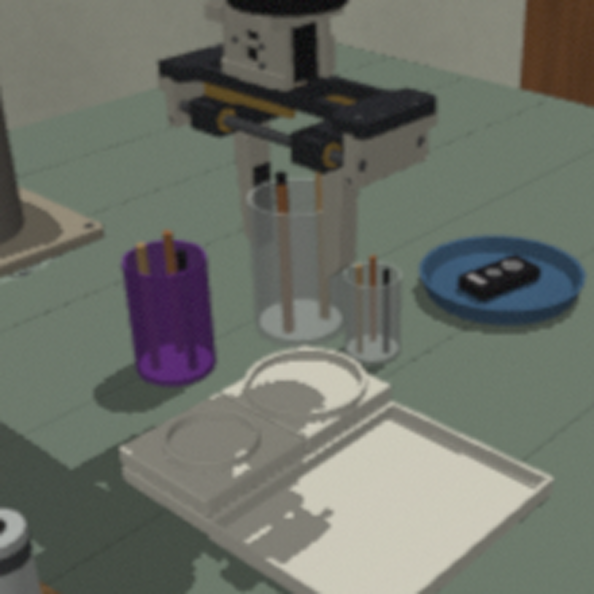

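```bash
python3 -m inch '[{"x":0.5,"y":5,"z":1,"twist":0},{"x":0,"y":12,"z":0,"twist":0},{"x":0,"y":12,"z":0,"twist":0},{"x":0,"y":10,"z":0,"twist":0},{"x":0,"y":6,"z":0,"twist":0},{"x":0,"y":4,"z":0,"twist":0},{"x":0,"y":2,"z":0,"twist":0},{"x":0,"y":1,"z":0,"twist":0},{"x":0,"y":0,"z":0,"twist":0},{"x":0,"y":0,"z":0,"twist":0}]'
python3 -m inch '[{"x":0,"y":1,"z":0,"twist":0},{"x":0,"y":1,"z":0,"twist":0},{"x":0,"y":0,"z":0,"twist":0},{"x":0,"y":0,"z":0,"twist":0}]'
```

```text
t: 38.05
tool_pos: [0.4964, 0.0078, 0.274]
orientation: [-1.571, -0.001, 0.0]
force: [0.0, 0.4, -1.4]
opening: 0.0644
t: 38.45
tool_pos: [0.4961, 0.0078, 0.2715]
orientation: [-1.571, -0.001, 0.001]
force: [-0.5, 0.2, -1.2]
opening: 0.0644
```

```bash
python3 -m inch '[{"x":0,"y":1,"z":0,"twist":0},{"x":0,"y":0.5,"z":0,"twist":0},{"x":0,"y":0,"z":0,"twist":0},{"x":0,"y":0,"z":0,"twist":0}]'
```

```text
t: 38.85
tool_pos: [0.4961, 0.0078, 0.27]
orientation: [-1.571, -0.001, 0.001]
force: [-0.8, -0.2, -1.6]
opening: 0.0643
```

```bash
python3 -m inch '[{"x":0,"y":0.5,"z":0,"twist":0},{"x":0,"y":0.5,"z":0,"twist":0},{"x":0,"y":0,"z":0,"twist":0},{"x":0,"y":0,"z":0,"twist":0}]'
```

```text
t: 39.25
tool_pos: [0.4962, 0.0078, 0.2698]
orientation: [-1.571, -0.001, 0.001]
force: [-3.7, 0.5, 5.6]
opening: 0.0642
```

Contact at the expected height, so I'm releasing.

```bash
python3 -m inch '[{"x":0,"y":-0.4,"z":0,"twist":0},{"x":0,"y":0,"z":0,"twist":0}]'; python3 -m inch '[{"x":0,"y":0,"z":0,"twist":0},{"x":0,"y":0,"z":0,"twist":0},{"x":0,"y":0,"z":0,"twist":0},{"x":0,"y":0,"z":0,"twist":0},{"x":0,"y":0,"z":0,"twist":0}]' 1
python3 -m inch '[{"x":0,"y":-8,"z":0,"twist":0},{"x":0,"y":-18,"z":0,"twist":0},{"x":0,"y":-24,"z":0,"twist":0},{"x":0,"y":-26,"z":0,"twist":0},{"x":0,"y":-26,"z":0,"twist":0},{"x":0,"y":-20,"z":0,"twist":0},{"x":0,"y":-12,"z":0,"twist":0},{"x":0,"y":0,"z":0,"twist":0}]'
python3 -m inch '[{"x":0,"y":0,"z":-15,"twist":0},{"x":0,"y":0,"z":-25,"twist":0},{"x":0,"y":0,"z":-25,"twist":0},{"x":0,"y":0,"z":-15,"twist":0},{"x":0,"y":0,"z":0,"twist":0},{"x":0,"y":0,"z":0,"twist":0}]'
python3 - <<'E'
from h import *
s=robot.read_state();print(s["tool_pos"],s["orientation"])
c=imaging.read_camera("wrist");crop(c,0,0,560,420,1,"w19"); crop(c,220,20,370,270,2.4,"w19c")
c=imaging.read_camera("scene");crop(c,130,100,350,300,2.7,"s19")
import pickle;pickle.dump((s,c),open("w19.pkl","wb"))
E
```

```text
t: 39.45
tool_pos: [0.4962, 0.0078, 0.2697]
orientation: [-1.571, -0.001, 0.001]
force: [-1.9, 0.3, 3.1]
opening: 0.0643
t: 39.95
tool_pos: [0.4962, 0.0078, 0.2694]
orientation: [-1.571, -0.001, 0.001]
force: [-0.5, -0.0, 0.7]
opening: 0.0922
t: 40.75
tool_pos: [0.4966, 0.0078, 0.4057]
orientation: [-1.571, -0.004, -0.002]
force: [-0.6, -0.5, 0.3]
opening: 0.0933
t: 41.35
tool_pos: [0.4961, -0.0721, 0.4027]
orientation: [-1.57, 0.001, 0.001]
force: [0.2, -1.3, 0.8]
opening: 0.0931
[ 0.49612289 -0.07206442  0.4027303 ] [-1.57000237e+00  8.74524320e-04  8.73340902e-04]
```

View pics/w19c.png

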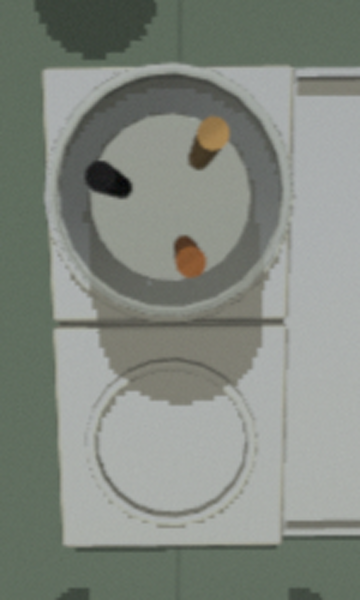

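View pics/s19.png

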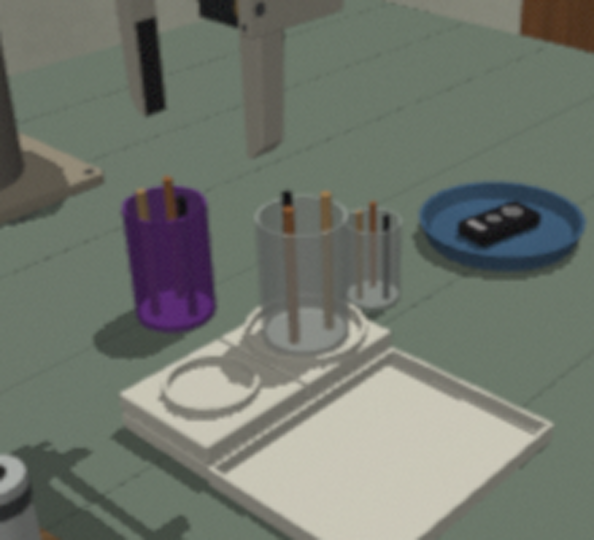

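The cup is well inside the wide rim. Next, the torch.

```bash
python3 -m inch '[{"x":4,"y":0,"z":-10,"twist":0},{"x":9,"y":0,"z":-22,"twist":0},{"x":12,"y":0,"z":-30,"twist":0},{"x":12,"y":0,"z":-32,"twist":0},{"x":12,"y":0,"z":-32,"twist":0},{"x":12,"y":0,"z":-32,"twist":0},{"x":11,"y":0,"z":-28,"twist":0},{"x":8,"y":0,"z":-20,"twist":0},{"x":4,"y":0,"z":-10,"twist":0},{"x":0,"y":0,"z":0,"twist":0},{"x":0,"y":0,"z":0,"twist":0}]'
python3 - <<'E'
from h import *
s=robot.read_state();print(s["tool_pos"],s["orientation"])
c=imaging.read_camera("wrist");crop(c,0,0,560,420,1,"w20")
P=cloud(c,s); q=P.reshape(-1,3); q=q[(q[:,2]>.115)&(q[:,2]<.14)&(abs(q[:,0]-.58)<.05)&(abs(q[:,1]+.288)<.05)];print(len(q),(q.min(0)+q.max(0))/2)
E
```

```text
t: 42.55
tool_pos: [0.5805, -0.2875, 0.4032]
orientation: [-1.57, -0.001, 0.001]
force: [-0.4, -0.1, 0.1]
opening: 0.093
[ 0.58047401 -0.28752801  0.40322997] [-1.57022511e+00 -7.78908220e-04  1.37391905e-03]
1675 [ 0.57969895 -0.28908281  0.12273067]
```

Torch is at (0.5797, −0.289). I'll descend to TCP z of about 0.272 and grip.

```bash
python3 -m inch '[{"x":-0.5,"y":8,"z":-1,"twist":0},{"x":0,"y":18,"z":0,"twist":0},{"x":0,"y":22,"z":0,"twist":0},{"x":0,"y":22,"z":0,"twist":0},{"x":0,"y":20,"z":0,"twist":0},{"x":0,"y":16,"z":0,"twist":0},{"x":0,"y":12,"z":0,"twist":0},{"x":0,"y":8,"z":0,"twist":0},{"x":0,"y":4,"z":0,"twist":0},{"x":0,"y":0,"z":0,"twist":0},{"x":0,"y":0,"z":0,"twist":0}]' 1
python3 -m inch '[{"x":0,"y":0,"z":0,"twist":0},{"x":0,"y":0,"z":0,"twist":0},{"x":0,"y":0,"z":0,"twist":0},{"x":0,"y":0,"z":0,"twist":0},{"x":0,"y":0,"z":0,"twist":0},{"x":0,"y":0,"z":0,"twist":0},{"x":0,"y":0,"z":0,"twist":0},{"x":0,"y":0,"z":0,"twist":0},{"x":0,"y":0,"z":0,"twist":0},{"x":0,"y":0,"z":0,"twist":0}]' -1 20
python3 -m inch '[{"x":0,"y":-4,"z":0,"twist":0},{"x":0,"y":-10,"z":0,"twist":0},{"x":0,"y":-16,"z":0,"twist":0},{"x":0,"y":-16,"z":0,"twist":0},{"x":0,"y":-16,"z":0,"twist":0},{"x":0,"y":-12,"z":0,"twist":0},{"x":0,"y":-8,"z":0,"twist":0},{"x":0,"y":0,"z":0,"twist":0},{"x":0,"y":0,"z":0,"twist":0}]'
```

```text
t: 43.7
tool_pos: [0.5803, -0.2893, 0.2744]
orientation: [-1.571, -0.002, -0.0]
force: [0.5, -0.6, -0.4]
opening: 0.0932
t: 44.7
tool_pos: [0.5799, -0.2891, 0.2734]
orientation: [-1.571, -0.001, 0.001]
force: [-0.4, 0.3, -0.6]
opening: 0.0313
t: 45.6
tool_pos: [0.5799, -0.2891, 0.3551]
orientation: [-1.571, -0.0, 0.001]
force: [0.4, 0.1, -2.8]
opening: 0.0318
```

```bash
python3 -m inch '[{"x":-3,"y":0,"z":8,"twist":0},{"x":-6,"y":0,"z":14,"twist":0},{"x":-8,"y":0,"z":20,"twist":0},{"x":-9,"y":0,"z":22,"twist":0},{"x":-9,"y":0,"z":22,"twist":0},{"x":-9,"y":0,"z":22,"twist":0},{"x":-9,"y":0,"z":22,"twist":0},{"x":-9,"y":0,"z":22,"twist":0},{"x":-8,"y":0,"z":20,"twist":0},{"x":-7,"y":0,"z":16,"twist":0},{"x":-4,"y":0,"z":10,"twist":0},{"x":-2,"y":0,"z":5,"twist":0}]'
python3 -m inch '[{"x":0,"y":0,"z":0,"twist":0},{"x":0,"y":0,"z":0,"twist":0},{"x":0,"y":0,"z":0,"twist":0}]'
python3 - <<'E'
from h import *
s=robot.read_state();print(s["tool_pos"],s["orientation"])
c=imaging.read_camera("wrist");crop(c,0,0,560,420,1,"w21")
E
```

```text
t: 46.8
tool_pos: [0.4964, -0.0853, 0.3552]
orientation: [-1.571, -0.001, 0.002]
force: [-0.1, -1.0, -1.6]
opening: 0.0312
t: 47.1
tool_pos: [0.497, -0.0868, 0.3555]
orientation: [-1.571, -0.0, 0.0]
force: [-0.0, 0.8, -2.0]
opening: 0.0313
[ 0.4969634  -0.08679894  0.35546592] [-1.57104714e+00 -3.27031735e-04  1.39896910e-04]
```

View pics/w21.png

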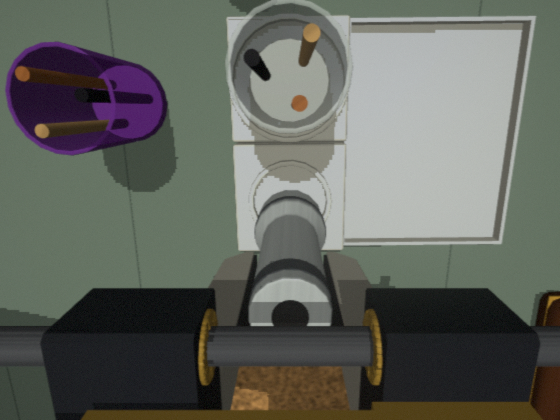

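```bash
python3 -m inch '[{"x":0,"y":5,"z":0,"twist":0},{"x":0,"y":12,"z":0,"twist":0},{"x":0,"y":12,"z":0,"twist":0},{"x":0,"y":10,"z":0,"twist":0},{"x":0,"y":6,"z":0,"twist":0},{"x":0,"y":4,"z":0,"twist":0},{"x":0,"y":3,"z":0,"twist":0},{"x":0,"y":1,"z":0,"twist":0},{"x":0,"y":0,"z":0,"twist":0},{"x":0,"y":0,"z":0,"twist":0}]'
python3 -m inch '[{"x":0,"y":1,"z":0,"twist":0},{"x":0,"y":1,"z":0,"twist":0},{"x":0,"y":0,"z":0,"twist":0},{"x":0,"y":0,"z":0,"twist":0}]'
```

```text
t: 48.15
tool_pos: [0.4969, -0.0862, 0.3029]
orientation: [-1.571, -0.001, 0.0]
force: [0.8, -0.1, -2.1]
opening: 0.0318
t: 48.55
tool_pos: [0.4967, -0.0862, 0.3004]
orientation: [-1.571, -0.001, 0.001]
force: [-0.4, -0.7, -2.0]
opening: 0.0316
```

```bash
python3 -m inch '[{"x":0,"y":0.5,"z":0,"twist":0},{"x":0,"y":0.5,"z":0,"twist":0},{"x":0,"y":0,"z":0,"twist":0},{"x":0,"y":0,"z":0,"twist":0}]'
```

```text
t: 48.95
tool_pos: [0.4967, -0.0862, 0.2994]
orientation: [-1.571, -0.001, 0.001]
force: [-0.0, -0.3, -2.1]
opening: 0.0315
```

```bash
python3 -m inch '[{"x":0,"y":0.4,"z":0,"twist":0},{"x":0,"y":0.4,"z":0,"twist":0},{"x":0,"y":0,"z":0,"twist":0},{"x":0,"y":0,"z":0,"twist":0}]'
```

```text
t: 49.35
tool_pos: [0.4968, -0.0862, 0.2993]
orientation: [-1.571, -0.001, 0.0]
force: [-2.4, 0.5, 5.4]
opening: 0.0316
```

```bash
python3 -m inch '[{"x":0,"y":-0.3,"z":0,"twist":0},{"x":0,"y":0,"z":0,"twist":0}]'; python3 -m inch '[{"x":0,"y":0,"z":0,"twist":0},{"x":0,"y":0,"z":0,"twist":0},{"x":0,"y":0,"z":0,"twist":0},{"x":0,"y":0,"z":0,"twist":0},{"x":0,"y":0,"z":0,"twist":0},{"x":0,"y":0,"z":0,"twist":0}]' 0.8
python3 -m inch '[{"x":0,"y":-8,"z":0,"twist":0},{"x":0,"y":-18,"z":0,"twist":0},{"x":0,"y":-24,"z":0,"twist":0},{"x":0,"y":-24,"z":0,"twist":0},{"x":0,"y":-20,"z":0,"twist":0},{"x":0,"y":-10,"z":0,"twist":0},{"x":0,"y":0,"z":0,"twist":0},{"x":0,"y":0,"z":0,"twist":0}]'
python3 - <<'E'
from h import *
s=robot.read_state();print(s["tool_pos"],s["orientation"])
c=imaging.read_camera("wrist");crop(c,0,0,560,420,1,"w22")
P=cloud(c,s).reshape(-1,3); q=P[(P[:,2]>.14)&(P[:,2]<.17)&(abs(P[:,0]-.497)<.04)&(abs(P[:,1]+.086)<.04)];print(len(q),(q.min(0)+q.max(0))/2)
c=imaging.read_camera("scene");crop(c,100,100,400,320,2.6,"s22")
E
```

```text
t: 49.55
tool_pos: [0.4968, -0.0862, 0.2993]
orientation: [-1.571, -0.001, 0.001]
force: [-2.7, 0.8, 4.3]
opening: 0.0315
t: 50.15
tool_pos: [0.4968, -0.0862, 0.2989]
orientation: [-1.571, -0.001, 0.001]
force: [0.2, -0.0, 0.3]
opening: 0.0752
t: 50.95
tool_pos: [0.4966, -0.0861, 0.4023]
orientation: [-1.571, -0.0, 0.001]
force: [0.1, 0.2, -0.2]
opening: 0.0836
[ 0.49661383 -0.08614735  0.40225927] [-1.57063992e+00 -3.02146405e-04  1.29916413e-03]
2070 [ 0.49683752 -0.08607359  0.14854064]
```

View pics/w22.png

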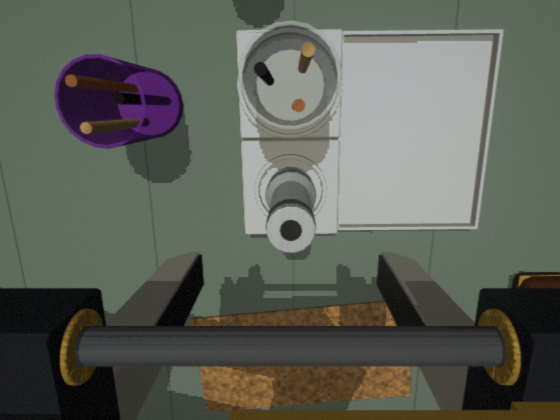

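View pics/s22.png

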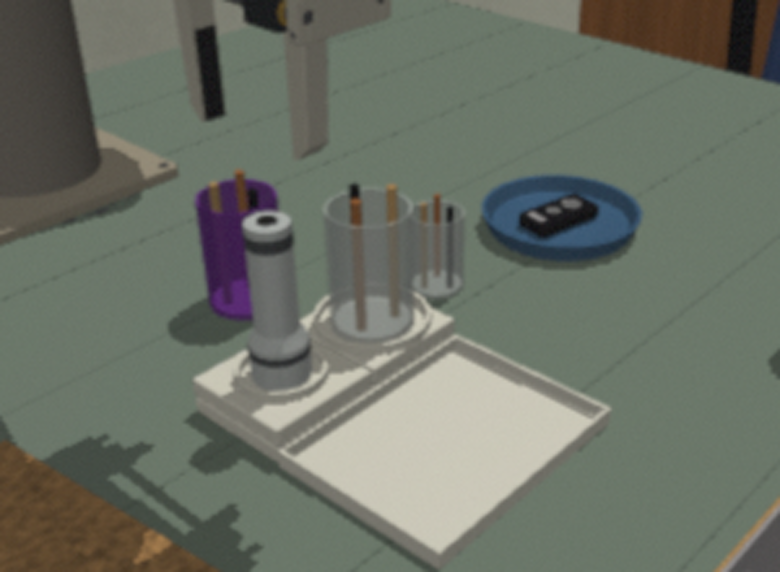

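The cup stands inside the wide rim, the torch is centred in the narrow one at (0.497, −0.086), and the fob lies flat in the dish. The gripper is clear of everything, so I'm handing in.

```bash
python3 -c "
from plant import robot
print(robot.close_job())"
```

```text
the job is handed in; nothing more can be done
None
```

I did the whole job in the order asked and handed it in at about 51 s of the 136 s allowed; the system reports no verdict. I stood the torch and then the cup on the cork mat and laid the fob in the blue dish. Then I put the cup back in the wide bay and the torch back in the narrow one.

- **Torch:** it stands upright in the narrow bay, within about 1 mm of where I measured the bay's centre.
- **Cup:** it stands upright inside the wide rim, an estimated 2 mm or so off centre.
- **Fob:** it lies flat in the dish, about 4 mm from the middle.
- **Glasses case and plant:** the arm never came near them, but I did not measure their positions again at the end.
- **Disagreements:** my views placed the bay centres 2–4 mm apart from each other, and the top and wrist views of the dish differed by about 4 mm. Both are well within the tolerances. No check failed.

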